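Clear the drying box and hold its lid open

TASK

Two dark handle blanks lie on the lid of the blue drying box: put both on top of the stack of pale blanks beside it as its next layer, centred, flat and crosswise over the two uppermost pale ones, side by side with a clear gap of two or three blank-widths between them, without shifting the stack or the things around. Then take the box's lid by its black bar handle, lift it until it stands open at 50 degrees and keep it there so that I can reach in: the lid falls shut by itself, so finish while still holding it.

Things in the scene. Friction and masses are not known exactly. Their poses are not given: they have to be found in the camera images.
- blank_1_mid (a point): dark wooden handle blank (slat) 140x20x15 mm, 0.04 kg, that lies flat on the drying box's lid at the start; this point is its centre, x along its length, z up
- blank_2_mid (a point): the second dark blank on the lid, like the first; this point is its centre, x along its length, z up. The two lie roughly along the box's width, about 80 mm apart
- blank_1: the first dark blank again; origin at the centre of its underside, x along its length
- blank_2: the second dark blank again; origin at the centre of its underside, x along its length
- low_1_mid (a point): pale wooden handle blank (slat) 140x20x15 mm, lying on the bench: one of the bottom layer of the stack; this point is its centre, x along its length, z up
- low_2_mid (a point): the other pale blank of the bottom layer, parallel to the first, 90 mm from it centre to centre; this point is its centre
- up_1_mid (a point): pale blank of the second (upper) layer of the stack, lying across the bottom layer; this point is its centre (22.5 mm above the bench), x along its length, z up; its +y points away from up_2, so the middle of the stack is at y = -45 mm in its frame
- up_2_mid (a point): the other pale blank of the second layer, parallel to up_1 and 90 mm from it centre to centre; this point is its centre, x along its length. The upper layer's top is 30 mm above the bench
- up_1: the first upper pale blank again; origin at the centre of its underside, x along its length
- lid_handle (a point): the lid's handle; origin at its centre: black round bar (lid_handle_bar) 36 mm long, 16 mm thick, along y (parallel to the hinge), 35 mm in front of the lid's front edge on a 12 mm wide neck (lid_handle_neck) at its middle, 95 mm above the bench when shut. Flat ends free to grasp along y, may turn between the fingers. Turns with the lid; shut, z is up and x points to the hinge
- lid_hinge (a point): middle of the lid's hinge line on the box's far rim, 90 mm above the bench; frame of the box: y along the hinge, z up; the shut handle's centre is at x = -235, z = +5 mm. Blue box 200 mm deep (x), 220 mm wide (y), fixed; the shut lid's top is 100 mm above the bench
- box_lid (a joint): opening angle of the lid in rad: 0 shut, grows as its front edge rises, stops at 1.35; 50 degrees is 0.873. Grey lid 202x224x10 mm, 0.7 kg, that falls shut by itself when let go
- pocket_scale: grey pocket balance, 64x120x14 mm; a bystander; origin in the middle of its underside
- marker: capped felt marker, 135 mm long; a bystander; origin in the middle of its underside
- brass_brush: long wooden-backed brush, 178 mm; a bystander; origin in the middle of its underside
- tin_mid (a point): small round black tin, 41 mm across, 24 mm tall; a bystander; this point is its centre
Not all that is in view belongs to the job. Leave any turquoise look-alike of the blank_2 alone.

How it is judged:
On the way, in this order (a step that is already met when the one before it is completed fails the run):
1. both dark blanks lie flat as a crosswise third layer on the stack, let go (angle between the x axis of each of blank_1, blank_2 and the x axis of up_1, either way round above 1.31 rad and x of blank_1_mid in the frame of up_1_mid between -0.065 and 0.065 m and y of blank_1_mid in the frame of up_1_mid between -0.07 and -0.02 m and height (world z) of blank_1_mid between 0.0335 and 0.0415 m and angle between each of blank_1, blank_2's own z axis and vertical below 0.1 rad and linear speed of each of blank_1, blank_2 below 0.02 m/s and contact force between the fingers and blank_1 below 0.05 N and x of blank_2_mid in the frame of up_1_mid between -0.065 and 0.065 m and y of blank_2_mid in the frame of up_1_mid between -0.07 and -0.02 m and height (world z) of blank_2_mid between 0.0335 and 0.0415 m and contact force between the fingers and blank_2 below 0.05 N and angle between the x axis of blank_1 and the x axis of blank_2, either way round below 0.26 rad and horizontal distance between blank_1_mid and blank_2_mid above 0.045 m and distance of each of low_1_mid, low_2_mid, up_1_mid, up_2_mid from where it was at the start of the episode below 0.02 m), for 0.2 s.
2. the lid is held open at 50 degrees (value of joint box_lid between 0.75 and 0.995 rad and (contact force between the fingers and lid_handle_neck above 0.3 N or contact force between the fingers and lid_handle_bar above 0.3 N)), for 0.3 s.
At the end, for the whole second after the job is handed in: Lid at rest, held by the fingers at its bar handle at 43 to 57 degrees. Dark blanks flat, at rest and let go across the upper pale ones: square and parallel within 15 degrees, within 25 mm of centred, 45 mm or more apart, within 65 mm of up_1's middle. Pale blanks moved under 20 mm (all of step 1 and all of step 2 and velocity of joint box_lid between -0.05 and 0.05 rad/s); the arm keeps its last pose, push and grip.
It fails at once if a bystander (tin, marker, balance or brush) is shifted by more than 30 mm (distance of any of pocket_scale, marker, brass_brush, tin_mid from where it was at the start of the episode above 0.03 m).
It also fails if it takes over 69 s, if anything falls off the work surface, if the arm or the gripper's body presses on something with over 40 N, if the wrist force passes 120 N, or if a joint passes its speed limit or range.

ROBOT

A 6-joint arm with a two-finger parallel gripper is mounted at the origin on a cart in front of the work surface, level with it; the furniture and walls round the work are solid. World frame = base frame: x ahead of the robot, y to its left, z up, the work surface at z = 0. Lengths are in m, angles in rad, forces in N, time in s.
With the tool pointing down it reaches from about 0.375 to 0.975 m from the base axis. Payload 3.8 kg.
Tool frame: the origin (TCP) lies on the centre line of the jaws, within the pads' length; the fingertips stand 17 mm ahead of it and the grasp point (between the pads) lies 2 mm behind it (bot.tip_extent is the distance from the TCP to the fingertips, in m); z points along the fingers, y is the line along which they close (so a half turn about z gives the same grasp; the last joint's range is limited). The gripper opens to 85 mm and grips with 20 to 120 N. Pads are 22 mm wide; open, the fingers measure 114 mm over their backs; the gripper's body (76 mm by 85 mm) begins 54 mm behind the grasp point. The pads swing forward as they close: fully open they stand 13 mm farther back than shut.
Start: joints at [1.253, 0.264, 1.604, -0, 1.274, -0.037], TCP at [0.187, 0.649, 0.248] pointing down, gripper open.
Joint ranges: [-2.63, 2.63], [-0.94, 2.18], [0.31, 2.57], [-1.31, 4.45], [0, 2.66], [-2.55, 2.55]. Speed limits (rad/s): [2.57, 2.57, 3.14, 3.14, 3.14, 3.14].

INTERFACE

Orientations are given as a rotation vector (axis times angle).
In Python, from workcell import readout, read_camera, finish_job, bot gives the robot as it stands.
- The arm moves only by the tool jog_arm, never from a script. Its argument "deltas" is one flat list of numbers, 7 for each row, row after row: the shift along the tool's x, y, z in m, then the turn, a rotation vector about the tool's x, y, z in degrees, then the gripper command: -1 is shut, 1 is fully open, values between are in proportion. A call has 1 to 8 rows; each row is the pose to reach, as a shift and turn from the pose commanded when the call began, along the tool's axes at that moment; what a row does not reach only later rows make up. A row lasts 1/10 s, in which the tool goes at most 50 mm and 8.59 degrees, less where a joint would pass 70% of its speed; a pose out of reach is approached as far as the arm can. A call with a gripper value outside its range is refused whole. The fingers move at their own pace and stop on an object; "squeeze" is the grip in N (left out, the last holds). Time passes only in rows, so rows that repeat a pose let the fingers close. It gives the time, the measured TCP pose, the force, the opening and the grip force at its end, in the units of the state.
- readout.read_state(): the state, without advancing time (a new reading comes with each control period).
- read_camera(name): name is "scene" or "top" or "wrist"; returns a dict with "color" (420x560x3 uint8, blue, green, red), "fx", "fy", "cx", "cy" (pixels), "origin" and "attitude" of the camera in the world. Camera axes: x right, y down, z forward; pixel columns grow to the right and rows downward; lengths in m; the calibration is good to about 2 mm. A picture is of the moment at which its call begins. There is no depth.
- finish_job(): hands the job in; it is judged then, once.
The state is a dict: "time": time; "q": joint angles; "joint_vel": joint speeds; "joint_torque": joint torques, N m; "tool_pos": TCP position; "tcp_rot": TCP orientation; "wrist_force": force on the tool from outside, world axes, zero at the start; "torque": the same for the moment, N m; "width": opening from 0.0 (shut) to 1.0 (fully open); "grip_force": force on a finger pad.
Only numpy, scipy, OpenCV 4.12 (cv2) and the standard library are available. Lean on these libraries where they do the work, as an engineer would, in place of code of your own. Each camera call takes 0.05 s, during which the arm holds its last target. There are 200 camera calls.

## Working session

There is one attempt and no reset: what is moved stays moved. The work goes in short steps, Python scripts to look and compute and a tool call to move; the robot and the scene stay as the last step left them, time stands still between calls to the robot, and variables do not carry over. Pictures are saved under pics/ and viewed, at most 10 in all, crops included, and the job is handed in when it is done.

Besides the shell and the picture viewer there is one more tool, called after "Call:" as a command line: name --argument value ..., lists and objects as JSON in quotes. jog_arm: Moves the arm, as the interface text tells. Its arguments: {"type":"object","properties":{"deltas":{"type":"array"},"squeeze":{"type":"number"}},"required":["deltas"]}

```bash
ls; mkdir -p pics
cat > h.py <<'E'
import numpy as np, cv2
from workcell import readout, read_camera, finish_job, bot
from scipy.spatial.transform import Rotation as R
def att(c):
    a=np.array(c["attitude"],float)
    return a if a.shape==(3,3) else R.from_rotvec(a).as_matrix() if a.size==3 else R.from_quat(a).as_matrix()
def cast(c,uv,z):
    uv=np.atleast_2d(uv).astype(float)
    d=np.c_[(uv[:,0]-c["cx"])/c["fx"],(uv[:,1]-c["cy"])/c["fy"],np.ones(len(uv))]@att(c).T
    o=np.array(c["origin"]); return o+d*((z-o[2])/d[:,2])[:,None]
def proj(c,p):
    q=(np.atleast_2d(p)-np.array(c["origin"]))@att(c)
    return np.c_[c["fx"]*q[:,0]/q[:,2]+c["cx"],c["fy"]*q[:,1]/q[:,2]+c["cy"]]
E
python3 - <<'E'
from h import *
s=readout.read_state();print(s)
ims=[]
for n in["top","scene"]:
    c=read_camera(n);cv2.imwrite(f"pics/{n}0.png",c["color"]);print(n,c["origin"],c["attitude"],c["fx"],c["cx"],c["cy"])
E
```

```text
pics
{'time': 0.0, 'q': array([ 1.25306329e+00,  2.64720209e-01,  1.60539051e+00, -1.70618047e-05,
        1.27368228e+00, -3.68967950e-02]), 'joint_vel': array([ 0.00025295,  0.00078033,  0.00158166,  0.00040185, -0.00035598,
        0.00019632]), 'joint_torque': array([ 1.62988563e-04, -5.15106189e+01, -3.67321658e+01,  2.39404344e-04,
        1.22025763e-02, -2.56977373e-06]), 'tool_pos': array([0.18686997, 0.64789378, 0.24697526]), 'tcp_rot': array([-0.43962817, -3.11030261,  0.00340621]), 'wrist_force': array([-0.34652817, -0.38316806,  0.03274933]), 'torque': array([-0.04413012,  0.03947609,  0.00809321]), 'grip_force': 0.0, 'width': 1.0003207887963885}
top [ 0.38693148 -0.02976531  1.37496932] [-2.17175301  2.16778272 -0.11670526] 404.28737722281176 276.39403202676857 213.82188577448687
scene [-0.34686311  0.68696963  0.90573133] [-1.03300637  2.25700495 -1.17004963] 417.87020135698543 280.9119514490155 208.65392232356677
```

View pics/top0.png

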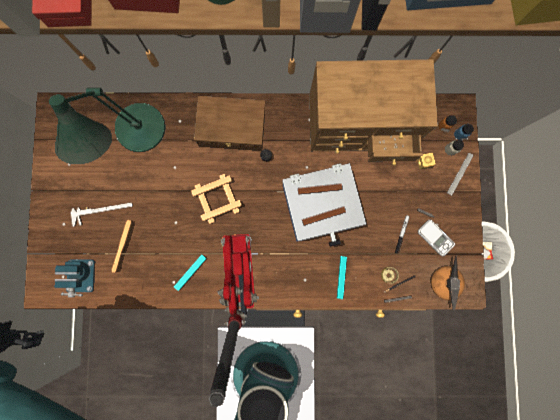

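View pics/scene0.png

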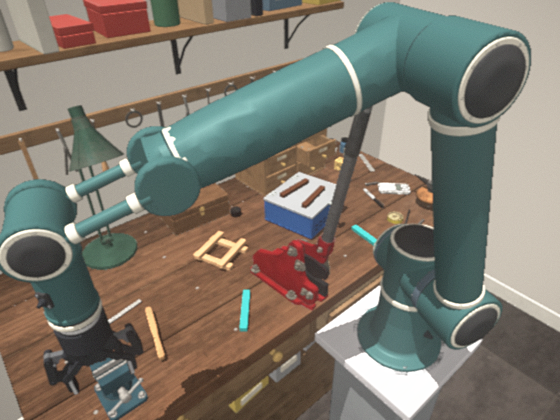

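Run:
```python
from h import *
t=read_camera("top");s=read_camera("scene")
for uv in [(218,398),(237,322),(226,290),(248,290),(238,238)]:
    print(uv,[(z,cast(t,uv,z)[0,:2].round(3).tolist(),proj(s,cast(t,uv,z))[0].round().tolist()) for z in(0,.1,.2,.3,.4,.5)])
cv2.imwrite("pics/crop1.png",np.hstack([cv2.resize(t["color"][130:310,180:400],None,fx=1.8,fy=3.33*.54,interpolation=3)[:324,:390],cv2.resize(s["color"][150:330,190:410],None,fx=1.8,fy=1.8,interpolation=3)[:324,:396]]))
# handle & blanks estimates
g=t["color"];hsv=cv2.cvtColor(g,cv2.COLOR_BGR2HSV)
lid=(cast(t,[[284,165],[352,165],[366,229],[300,240]],.1));print("lid corners guess",lid.round(3))
sub=np.zeros(g.shape[:2],np.uint8);sub[172:230,292:358]=1
m=((hsv[...,1]>90)&(hsv[...,2]<140)).astype(np.uint8)*sub
n,l,st,ce=cv2.connectedComponentsWithStats(m)
for i in range(1,n):
    if st[i,4]>80:
        p=np.argwhere(l==i)[:,::-1].astype(np.float32)
        P=cast(t,p,.115)[:,:2].astype(np.float32)
        print("dark",st[i,4],ce[i],cv2.minAreaRect(P))
sub[:]=0;sub[165:230,185:250]=1
m=((hsv[...,2]>175)&(hsv[...,1]>60)).astype(np.uint8)*sub
P=cast(t,np.argwhere(m)[:,::-1],.025)[:,:2].astype(np.float32);print("pale",len(P),cv2.minAreaRect(P),P.mean(0))
```

```text
(218, 398) [(0, [-0.074, 0.155], [383.0, 391.0]), (0.1, [-0.041, 0.141], [380.0, 352.0]), (0.2, [-0.007, 0.128], [378.0, 310.0]), (0.3, [0.026, 0.115], [375.0, 265.0]), (0.4, [0.06, 0.101], [372.0, 218.0]), (0.5, [0.093, 0.088], [369.0, 166.0])]
(237, 322) [(0, [0.168, 0.096], [326.0, 316.0]), (0.1, [0.184, 0.087], [326.0, 286.0]), (0.2, [0.2, 0.078], [326.0, 253.0]), (0.3, [0.216, 0.068], [326.0, 217.0]), (0.4, [0.232, 0.059], [326.0, 178.0]), (0.5, [0.248, 0.05], [326.0, 136.0])]
(226, 290) [(0, [0.273, 0.134], [290.0, 302.0]), (0.1, [0.281, 0.122], [292.0, 273.0]), (0.2, [0.29, 0.11], [293.0, 241.0]), (0.3, [0.298, 0.098], [295.0, 207.0]), (0.4, [0.306, 0.086], [296.0, 170.0]), (0.5, [0.315, 0.074], [298.0, 130.0])]
(248, 290) [(0, [0.273, 0.06], [309.0, 289.0]), (0.1, [0.282, 0.054], [309.0, 262.0]), (0.2, [0.29, 0.047], [310.0, 232.0]), (0.3, [0.298, 0.041], [311.0, 199.0]), (0.4, [0.306, 0.034], [312.0, 163.0]), (0.5, [0.315, 0.027], [313.0, 124.0])]
(238, 238) [(0, [0.447, 0.096], [263.0, 264.0]), (0.1, [0.443, 0.087], [265.0, 239.0]), (0.2, [0.439, 0.077], [267.0, 212.0]), (0.3, [0.434, 0.068], [270.0, 182.0]), (0.4, [0.43, 0.059], [272.0, 150.0]), (0.5, [0.425, 0.05], [276.0, 113.0])]
lid corners guess [[ 0.678 -0.058  0.1  ]
 [ 0.678 -0.277  0.1  ]
 [ 0.472 -0.318  0.1  ]
 [ 0.437 -0.109  0.1  ]]
dark 240 [319.77083333 188.69166667] ((0.5982198715209961, -0.1700582206249237), (0.01845361478626728, 0.137189120054245), 6.051473140716553)
dark 231 [323.7965368  215.46320346] ((0.5133106708526611, -0.18191197514533997), (0.017133722081780434, 0.1374472826719284), 17.380428314208984)
pale 881 ((0.5796589255332947, 0.1695798933506012), (0.1414276510477066, 0.14101502299308777), 21.763896942138672) [0.58076406 0.16966532]
```

View pics/crop1.png

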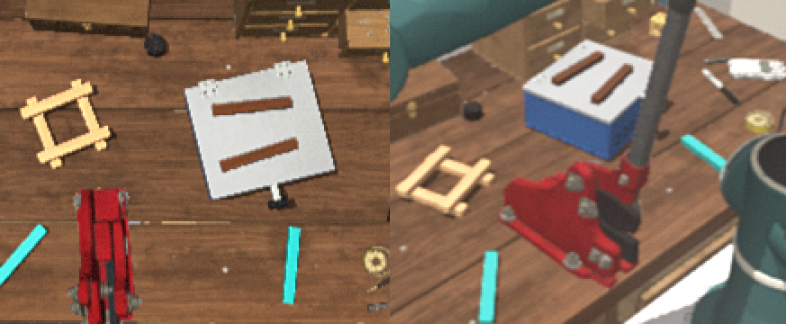

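View pics/crop2.png

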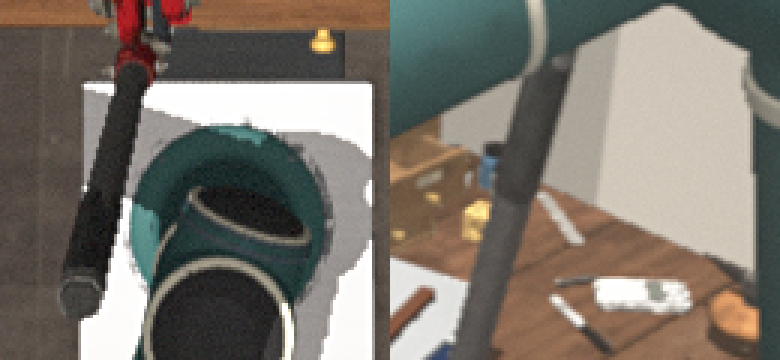

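Call:
jog_arm --deltas '[0, 0, -0.05, 0, 0, 0, 1, 0, 0, -0.1, 0, 0, 0, 1, 0, 0, -0.15, 0, 0, 0, 1, 0, 0, -0.2, 0, 0, 0, 1, 0, 0, -0.2, 0, 0, 0, 1]'

```text
time: 0.8
tool_pos: [0.1877, 0.6506, 0.4594]
tcp_rot: [0.439, 3.108, 0.026]
wrist_force: [0.3, 0.4, 0.9]
width: 0.999
grip_force: 0.0
```

Run:
```python
from h import *
s=readout.read_state();print(s["time"],s["q"],s["tool_pos"],s["tcp_rot"])
np.save("s1.npy",np.r_[s["q"],s["tool_pos"]])
```

```text
0.8 [ 1.25308081e+00  2.08975000e-01  1.29320038e+00  1.41308681e-06
  1.62287179e+00 -3.68980075e-02] [0.18773026 0.65056635 0.45943222] [0.43923626 3.10768467 0.02555851]
```

Call:
jog_arm --deltas '[0, -0.05, 0, 0, 0, 0, 1, 0, -0.1, 0, 0, 0, 0, 1, 0, -0.15, 0, 0, 0, 0, 1, 0, -0.2, 0, 0, 0, 0, 1, 0, -0.2, 0, 0, 0, 0, 1]'

```text
time: 1.3
tool_pos: [0.13, 0.4514, 0.4488]
tcp_rot: [0.44, 3.111, -0.0]
wrist_force: [-0.1, 0.5, 0.3]
width: 1.003
grip_force: 0.0
```

Run:
```python
from h import *
from scipy.optimize import least_squares
s=readout.read_state();print(s["time"],s["q"],s["tool_pos"],s["tcp_rot"])
D=[np.array([1.25306,.26472,1.60539,0,1.27368,-.0369,.18687,.64789,.24698]),np.load("s1.npy"),np.r_[s["q"],s["tool_pos"]]]
A=[];b=[]
for d in D:
    a,c=d[1],d[1]+d[2]; r=np.hypot(d[6],d[7])
    A+=[[np.sin(a),np.sin(c),0,0],[np.cos(a),np.cos(c),1,0]];b+=[r,d[8]]
    print("az",np.arctan2(d[7],d[6]),d[0],"r",r,d[8])
A=np.array(A)[:,:3];x=np.linalg.lstsq(A,b,rcond=None);print("L1 L2 d1-Lt",x[0],x[1],A@x[0]-b)
t=read_camera("top");cv2.imwrite("pics/top1.png",t["color"])
c=read_camera("scene");cv2.imwrite("pics/pair1.png",np.hstack([c["color"][:,200:500],cv2.resize(t["color"][160:420,150:350],None,fx=1.6,fy=1.6)]))
```

```text
1.3 [ 1.23745198e+00 -1.89693533e-01  1.71407280e+00 -1.24020014e-04
  1.61744673e+00 -5.25236452e-02] [0.12998044 0.45135141 0.4487892 ] [ 4.39662340e-01  3.11059776e+00 -3.97033233e-04]
az 1.2899890186908944 1.25306 r 0.674301007710948 0.24698
az 1.2898636796401743 1.2530808112324174 r 0.6771109380169529 0.4594322205736171
az 1.2904026690658266 1.2374519820460608 r 0.46969459557320414 0.4487892022835047
L1 L2 d1-Lt [ 0.51529195  0.56790528 -0.08336876] [2.38502081e-05] [ 0.00317517 -0.00046168 -0.00364114  0.00021994  0.00043662  0.00024174]Traceback (most recent call last):
  File "<stdin>", line 12, in <module>
    return _nx.concatenate(arrs, 1, dtype=dtype, casting=casting)
           ~~~~~~~~~~~~~~~^^^^^^^^^^^^^^^^^^^^^^^^^^^^^^^^^^^^^^^
ValueError: all the input array dimensions except for the concatenation axis must match exactly, but along dimension 0, the array at index 0 has size 420 and the array at index 1 has size 416
```

Run:
```python
from h import *
t=read_camera("top");c=read_camera("scene")
cv2.imwrite("pics/top1.png",t["color"]);cv2.imwrite("pics/sc1.png",c["color"])
a=c["color"][:,180:560];b=cv2.resize(t["color"][220:420,130:340],(420,400));b=cv2.copyMakeBorder(b,0,20,0,0,0)
cv2.imwrite("pics/pair1.png",np.hstack([a,b]))
```

```text
(no output)
```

View pics/pair1.png

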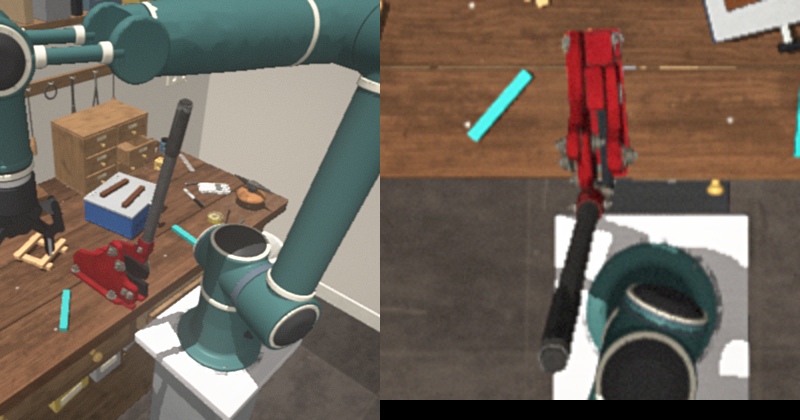

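```bash
cat >> h.py <<'E'
def ray(c,uv):
    d=np.array([(uv[0]-c["cx"])/c["fx"],(uv[1]-c["cy"])/c["fy"],1])@att(c).T
    return np.array(c["origin"]),d/np.linalg.norm(d)
def tri(c1,u1,c2,u2):
    o1,d1=ray(c1,u1);o2,d2=ray(c2,u2)
    k=np.linalg.lstsq(np.c_[d1,-d2],o2-o1,rcond=None)[0]
    a,b=o1+k[0]*d1,o2+k[1]*d2
    return ((a+b)/2).round(3),round(np.linalg.norm(a-b),4)
E
python3 - <<'E'
from h import *
t=read_camera("top");s=read_camera("scene")
f=lambda x,y:(130+(x-380)/2,220+y/2)
for n,a,b in[("rodtip",f(553,352),(363,104)),("gripstart",f(580,265),(353,157)),("rodbase",f(592,200),(326,257)),("cap",f(668,300),(420,240)),("bolt front",f(598,45),(262,262)),("redtop",f(590,160),(312,238))]: print(n,tri(t,a,s,b))
E
```

```text
rodtip (array([0.134, 0.075, 0.613]), np.float64(0.0008))
gripstart (array([0.172, 0.059, 0.479]), np.float64(0.0219))
rodbase (array([0.201, 0.079, 0.186]), np.float64(0.0065))
cap (array([ 0.057, -0.047,  0.262]), np.float64(0.0656))
bolt front (array([0.437, 0.097, 0.017]), np.float64(0.0158))
redtop (array([0.259, 0.079, 0.214]), np.float64(0.0117))
```

Run:
```python
from h import *
from scipy.optimize import fsolve
s=read_camera("scene")
def arm(q1,a,l,z): return np.array([a*np.cos(q1)-l*np.sin(q1),a*np.sin(q1)+l*np.cos(q1),z])
sol=fsolve(lambda v:(proj(s,arm(1.237,0,v[0],v[1]))[0]-[475,325]),[.1,.2]);print("shoulder outer cap l,z",sol)
sol=fsolve(lambda v:(proj(s,arm(1.253,.515*np.sin(.2647),v[0],v[1]))[0]-[487,70]),[.1,.7]);print("elbow cap l,z",sol)
for l in(0,.05,.1,.15): print(l,proj(s,[arm(1.237,0,l,.19),arm(1.237,.515*np.sin(-.19),l,.19+.506)]).round().tolist(), s["fx"]/((arm(1.237,0,l,.19)-s["origin"])@att(s))[2])
```

```text
shoulder outer cap l,z [0.19235438 0.25820008]
elbow cap l,z [0.17811516 0.7562745 ]
0 [[409.0, 284.0], [504.0, 61.0]] 421.994799468945
0.05 [[422.0, 298.0], [528.0, 69.0]] 438.9591893240616
0.1 [[437.0, 314.0], [554.0, 77.0]] 457.34466024531724
0.15 [[452.0, 331.0], [583.0, 87.0]] 477.3375808297618
```

Call:
jog_arm --deltas '[0, 0, 0, 8, 0, 0, 1, 0, 0, 0, 16, 0, 0, 1, 0, 0, 0, 24, 0, 0, 1, 0, 0, 0, 24, 0, 0, 1]'

```text
time: 2.05
tool_pos: [0.1326, 0.4593, 0.4429]
tcp_rot: [-0.421, -2.983, 0.65]
wrist_force: [1.2, 1.1, -0.6]
width: 1.003
grip_force: 0.0
```

Run:
```python
from h import *
s=readout.read_state();q=s["q"];print(q,s["tool_pos"],s["tcp_rot"])
tz=R.from_rotvec(s["tcp_rot"]).as_matrix()[:,2];print("tool z",tz)
wz=.515*np.cos(q[1])+.568*np.cos(q[1]+q[2]); wr=.515*np.sin(q[1])+.568*np.sin(q[1]+q[2])
r=np.hypot(*s["tool_pos"][:2]);tr=np.hypot(tz[0],tz[1])*np.sign(tz[1]);print("wr",wr,"r",r,"Lt~",(r-wr)/tr, "d1-Lt*cos", s["tool_pos"][2]-wz, tz[2])
```

```text
[ 1.24923487  0.0964341   1.50340635 -0.01810777  1.97068131 -0.04436539] [0.13257989 0.45932448 0.44288677] [-0.42125651 -2.98267676  0.65015643]
tool z [-0.11561885 -0.39984653 -0.90926071]
wr 0.6173470694337674 r 0.4780757310666078 Lt~ 0.3346042410322348 d1-Lt*cos -0.05322571552006994 -0.9092607092374376
```

Run:
```python
from h import *
s=read_camera("scene")
def arm(q1,a,l,z): return np.array([a*np.cos(q1)-l*np.sin(q1),a*np.sin(q1)+l*np.cos(q1),z])
im=cv2.imread("pics/sc1.png");hsv=cv2.cvtColor(im,cv2.COLOR_BGR2HSV)
for row in(150,200,240):
    m=np.where((hsv[row,:,0]>75)&(hsv[row,:,0]<100)&(hsv[row,:,1]>70))[0];m=m[m>440];print(row,m.min(),m.max(),len(m))
for l in(0.05,.08,.1,.12,.14):
    P=proj(s,[arm(1.237,-np.tan(.19)*h,l,.25+h) for h in np.linspace(0,.5,200)])
    print(l,[round(float(np.interp(-r,-P[:,1],P[:,0]))) for r in(150,200,240)])
```

```text
150 520 559 32
200 503 540 26
240 474 506 15
0.05 [486, 463, 445]
0.08 [502, 478, 459]
0.1 [513, 489, 469]
0.12 [525, 500, 480]
0.14 [538, 512, 491]
```

```bash
cat > kin.py <<'E'
import numpy as np
L1,L2,D1,LT,OF=.515,.568,.25,.335,.025
ROD=np.linspace([.134,.075,.613],[.201,.079,.186],30)
def seg(a,b,n=30): return np.linspace(a,b,n)
def ik(tcp,tz):
    w=np.array(tcp)-LT*np.array(tz); rho=np.hypot(w[0],w[1]); r=np.sqrt(rho**2-OF**2)
    q1=np.arctan2(w[1],w[0])-np.arcsin(OF/rho); z=w[2]-D1; d=np.hypot(r,z)
    c=(L1**2+d*d-L2**2)/(2*L1*d); 
    if abs(c)>1: return None
    q2=np.arctan2(r,z)-np.arccos(c); c3=(d*d-L1**2-L2**2)/(2*L1*L2); return q1,q2,np.arccos(c3),w
def clear(tcp,tz):
    k=ik(tcp,tz)
    if k is None: return None
    q1,q2,q3,w=k
    A=lambda a,l,z:np.array([a*np.cos(q1)-l*np.sin(q1),a*np.sin(q1)+l*np.cos(q1),z])
    ea,ez=L1*np.sin(q2),D1+L1*np.cos(q2)
    parts=[(seg(A(0,.14,D1),A(ea,.14,ez)),.052),(seg(A(ea,.025,ez),w),.065),(seg(A(ea,0,ez),A(ea,.18,ez)),.068),(seg(A(0,0,D1),A(0,.19,D1)),.065)]
    return [round(v,3) for v in(q1,q2,q3)],[round(float(np.min(np.linalg.norm(ROD[:,None]-p[None],axis=2)))-rr-.015,3) for p,rr in parts]
def lean(longdeg,th):  # tool leaning (wrist) toward direction longdeg by th deg
    a,t=np.radians([longdeg,th]); return -np.array([np.sin(t)*np.cos(a),np.sin(t)*np.sin(a),np.cos(t)])
E
python3 - <<'E'
from kin import *
for nm,c,ang in[("b1",(.598,-.17),96),("b2",(.513,-.182),107)]:
  for off in(0,.05):
    u=np.array([np.cos(np.radians(ang)),np.sin(np.radians(ang))])
    for th in(0,20,30,40,45):
        p=np.r_[np.array(c)+off*u,.121]; print(nm,off,th,clear(p,lean(ang,th)))
print("stack down",clear([.58,.17,.05],[0,0,-1]),clear([.58,.17,.2],[0,0,-1]))
for a in(112,202,22):
  for off in (.03,.05):
    u=np.array([np.cos(np.radians(a)),np.sin(np.radians(a))]);print("stack lean",a,off,clear(np.r_[np.array([.58,.17])+off*u,.06],lean(a,40)))
E
```

```text
b1 0 0 ([np.float64(-0.317), np.float64(0.262), np.float64(1.847)], [-0.039, 0.078, 0.055, 0.075])
b1 0 20 ([np.float64(-0.138), np.float64(0.227), np.float64(1.933)], [-0.006, 0.051, 0.056, 0.096])
b1 0 30 ([np.float64(-0.049), np.float64(0.243), np.float64(1.967)], [0.004, 0.041, 0.054, 0.105])
b1 0 40 ([np.float64(0.033), np.float64(0.282), np.float64(1.992)], [0.009, 0.034, 0.049, 0.111])
b1 0 45 ([np.float64(0.071), np.float64(0.309), np.float64(2.001)], [0.011, 0.034, 0.046, 0.114])
b1 0.05 0 ([np.float64(-0.242), np.float64(0.233), np.float64(1.884)], [-0.023, 0.066, 0.055, 0.085])
b1 0.05 20 ([np.float64(-0.054), np.float64(0.214), np.float64(1.95)], [0.01, 0.039, 0.059, 0.104])
b1 0.05 30 ([np.float64(0.037), np.float64(0.237), np.float64(1.974)], [0.018, 0.031, 0.055, 0.111])
b1 0.05 40 ([np.float64(0.12), np.float64(0.283), np.float64(1.99)], [0.022, 0.027, 0.049, 0.117])
b1 0.05 45 ([np.float64(0.157), np.float64(0.313), np.float64(1.995)], [0.023, 0.028, 0.045, 0.119])
b2 0 0 ([np.float64(-0.387), np.float64(0.126), np.float64(2.012)], [-0.014, 0.064, 0.068, 0.066])
b2 0
[... 1042 characters left out ...]
at64(1.816)], [0.067, 0.029, 0.077, 0.122])
stack lean 112 0.03 ([np.float64(0.644), np.float64(0.448), np.float64(1.898)], [0.095, 0.05, 0.042, 0.124])
stack lean 112 0.05 ([np.float64(0.674), np.float64(0.457), np.float64(1.884)], [0.1, 0.054, 0.044, 0.124])
stack lean 202 0.03 ([np.float64(0.149), np.float64(0.022), np.float64(2.458)], [0.094, -0.051, 0.118, 0.118])
stack lean 202 0.05 ([np.float64(0.135), np.float64(-0.016), np.float64(2.497)], [0.104, -0.049, 0.131, 0.117])
stack lean 22 0.03 ([np.float64(0.284), np.float64(0.786), np.float64(1.335)], [0.045, 0.133, 0.129, 0.123])
stack lean 22 0.05 ([np.float64(0.286), np.float64(0.821), np.float64(1.274)], [0.046, 0.143, 0.14, 0.123])
```

```bash
cat > mv.py <<'E'
from h import *
from kin import *
def pose(yaw,th,leandir=None):
    """closing axis at world yaw deg (horizontal); tool leans th deg towards leandir (perp. to yaw), x=y cross z"""
    y=np.array([np.cos(np.radians(yaw)),np.sin(np.radians(yaw)),0])
    z=lean(leandir if leandir is not None else yaw+90,th); x=np.cross(y,z); return np.c_[x/np.linalg.norm(x),y,z]
def rel(p,Rt,s=None,show=True):
    s=s or readout.read_state(); R0=R.from_rotvec(s["tcp_rot"]).as_matrix(); p0=np.array(s["tool_pos"])
    d=R0.T@(np.array(p)-p0); v=R.from_matrix(R0.T@Rt).as_rotvec()
    print("t",round(s["time"],2),"shift",d.round(4).tolist(),"turn",np.degrees(v).round(1).tolist(),"dist",round(float(np.linalg.norm(d)),3))
    for f in(0,.25,.5,.75,1):
        tz=(R0@R.from_rotvec(v*f).as_matrix())[:,2]
        if show: print("  ",clear(p0+R0@d*f,tz))
E
python3 - <<'E'
from mv import *
rel([.45,.17,.43],pose(22,0))
E
```

```text
t 2.1 shift [-0.3852, -0.1665, 0.091] turn [-22.6, 11.0, 51.1] dist 0.429
   ([np.float64(1.249), np.float64(0.091), np.float64(1.503)], [0.189, 0.116, 0.111, 0.124])
   ([np.float64(1.044), np.float64(-0.043), np.float64(1.624)], [0.196, 0.102, 0.147, 0.124])
   ([np.float64(0.807), np.float64(-0.136), np.float64(1.699)], [0.201, 0.084, 0.183, 0.124])
   ([np.float64(0.554), np.float64(-0.179), np.float64(1.732)], [0.194, 0.072, 0.201, 0.124])
   ([np.float64(0.309), np.float64(-0.171), np.float64(1.728)], [0.17, 0.068, 0.195, 0.124])
```

Call:
jog_arm --deltas '[-0.385, -0.167, 0.091, -22.6, 11, 51.1, 1, -0.385, -0.167, 0.091, -22.6, 11, 51.1, 1, -0.385, -0.167, 0.091, -22.6, 11, 51.1, 1, -0.385, -0.167, 0.091, -22.6, 11, 51.1, 1, -0.385, -0.167, 0.091, -22.6, 11, 51.1, 1, -0.385, -0.167, 0.091, -22.6, 11, 51.1, 1, -0.385, -0.167, 0.091, -22.6, 11, 51.1, 1, -0.385, -0.167, 0.091, -22.6, 11, 51.1, 1]'

```text
time: 2.9
tool_pos: [0.4275, 0.185, 0.4369]
tcp_rot: [1.758, 2.599, 0.02]
wrist_force: [-0.1, 1.5, 0.7]
width: 1.001
grip_force: 0.0
```

Run:
```python
from mv import *
rel([.45,.17,.43],pose(22,0),show=False)
w=read_camera("wrist");cv2.imwrite("pics/w1.png",w["color"]);print(w["origin"],w["fx"],att(w)[:,2]); print(proj(w,[[.58,.17,.03],[.598,-.17,.11],[.513,-.182,.11],[.58,.17,.03]]).round())
```

```text
t 2.9 shift [-0.0223, 0.0152, 0.007] turn [0.7, -0.2, -0.1] dist 0.028
[0.40237858 0.24769053 0.56320063] 326.14949683062247 [ 0.11070779 -0.2411706  -0.96414757]
[[358. 208.]
 [294. 402.]
 [245. 393.]
 [358. 208.]]
```

View pics/w1.png

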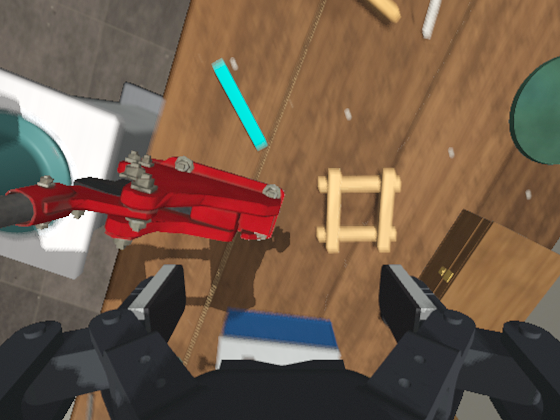

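```bash
cat >> mv.py <<'E'
def wj(p,Rt):
    k=ik(p,Rt[:,2]); 
    if k is None: return None
    M=(R.from_euler('y',-(k[1]+k[2]))*R.from_euler('z',-k[0])*R.from_matrix(Rt)).as_euler('ZYZ'); M[2]-=np.pi/2
    if M[1]<0: M[0]+=np.pi;M[1]*=-1;M[2]+=np.pi
    return [round((a+np.pi)%(2*np.pi)-np.pi,2) for a in M]
E
python3 - <<'E'
from mv import *
s=readout.read_state();print("q",s["q"].round(3),"model",wj(s["tool_pos"],R.from_rotvec(s["tcp_rot"]).as_matrix()))
w=read_camera("wrist");hsv=cv2.cvtColor(w["color"],cv2.COLOR_BGR2HSV)
m=((hsv[...,2]>185)&(hsv[...,1]>50)&(hsv[...,1]<190)).astype(np.uint8);k=np.zeros_like(m);k[155:260,308:410]=1;m*=k
def rect(m,z):
    P=cast(w,np.argwhere(m)[:,::-1],z)[:,:2]; (c,sz,a)=cv2.minAreaRect((P*1000).astype(np.float32)); return np.array(c).round(1),np.array(sz).round(1),round(a,1)
print("all",rect(m,.025))
o=cv2.morphologyEx(m,cv2.MORPH_OPEN,np.ones((45,3),np.uint8));n,l,st,ce=cv2.connectedComponentsWithStats(o);print("upper",[rect(l==i,.03) for i in range(1,n)])
o=cv2.morphologyEx(m,cv2.MORPH_OPEN,np.ones((3,45),np.uint8));n,l,st,ce=cv2.connectedComponentsWithStats(o);print("horiz",[rect(l==i,.015) for i in range(1,n)])
for nm,p,Rt in[("b1",[.593,-.12,.12],pose(6,30)),("b1look",[.5,-.06,.33],pose(6,20)),("b2",[.5,-.135,.12],pose(17,12)),("st",[.62,.19,.06],pose(-68,30)),("st12",[.62,.19,.06],pose(-68,12)),("stv",[.62,.19,.06],pose(112,0))]: print(nm,clear(p,Rt[:,2]),wj(p,Rt))
rel([.5,-.06,.33],pose(6,20))
E
```

```text
q [ 0.342 -0.201  1.747 -0.002  1.584 -0.035] model [np.float64(-0.0), np.float64(1.59), np.float64(-0.04)]
all (array([580. , 167.1]), array([137.8, 141.8]), 21.9)
upper [(array([623.1, 186.8]), array([ 18.6, 139.7]), 26.2), (array([539.9, 152.2]), array([ 17.3, 139.2]), 23.7)]
horiz [(array([555.7, 208.3]), array([87.1, 18.7]), 21.5), (array([590.1, 124.6]), array([87. , 16.7]), 21.4)]
b1 ([np.float64(0.037), np.float64(0.239), np.float64(1.974)], [0.017, 0.031, 0.055, 0.111]) [np.float64(-0.64), np.float64(0.99), np.float64(0.31)]
b1look ([np.float64(0.059), np.float64(-0.128), np.float64(1.904)], [0.13, 0.031, 0.169, 0.113]) [np.float64(-0.36), np.float64(1.36), np.float64(0.03)]
b2 ([np.float64(-0.193), np.float64(0.025), np.float64(2.139)], [0.049, 0.021, 0.101, 0.09]) [np.float64(-0.24), np.float64(0.89), np.float64(-0.35)]
st ([np.float64(0.284), np.float64(0.695), np.float64(1.422)], [0.044, 0.103, 0.1, 0.123]) [np.float64(-0.05), np.float64(1.55), np.float64(1.49)]
st12 ([np.float64(0.271), np.float64(0.496), np.float64(1.664)], [0.039, 0.052, 0.048, 0.123]) [np.float64(-0.03), np.float64(1.19), np.float64(1.47)]
stv ([np.float64(0.259), np.float64(0.375), np.float64(1.825)], [0.035, 0.038, 0.04, 0.122]) [np.float64(0.0), np.float64(0.94), np.float64(-1.7)]
t 3.0 shift [-0.2516, -0.0249, 0.1046] turn [3.2, -20.0, 15.3] dist 0.274
   ([np.float64(0.347), np.float64(-0.204), np.float64(1.747)], [0.175, 0.068, 0.209, 0.124])
   ([np.float64(0.274), np.float64(-0.204), np.float64(1.795)], [0.166, 0.057, 0.207, 0.123])
   ([np.float64(0.201), np.float64(-0.192), np.float64(1.839)], [0.157, 0.046, 0.2, 0.12])
   ([np.float64(0.129), np.float64(-0.167), np.float64(1.875)], [0.148, 0.037, 0.187, 0.117])
   ([np.float64(0.059), np.float64(-0.128), np.float64(1.904)], [0.13, 0.031, 0.169, 0.113])
```

Call:
jog_arm --deltas '[-0.252, -0.025, 0.105, 3.2, -20, 15.3, 0.4, -0.252, -0.025, 0.105, 3.2, -20, 15.3, 0.4, -0.252, -0.025, 0.105, 3.2, -20, 15.3, 0.4, -0.252, -0.025, 0.105, 3.2, -20, 15.3, 0.4, -0.252, -0.025, 0.105, 3.2, -20, 15.3, 0.4, -0.252, -0.025, 0.105, 3.2, -20, 15.3, 0.4, -0.252, -0.025, 0.105, 3.2, -20, 15.3, 0.4, -0.252, -0.025, 0.105, 3.2, -20, 15.3, 0.4]'

```text
time: 3.8
tool_pos: [0.4984, -0.0546, 0.329]
tcp_rot: [1.909, 2.138, -0.338]
wrist_force: [0.2, -0.2, -0.0]
width: 0.701
grip_force: 0.0
```

Run:
```python
from mv import *
s=readout.read_state();print(s["tool_pos"])
w=read_camera("wrist");cv2.imwrite("pics/w2.png",w["color"]);print(w["origin"])
```

```text
[ 0.49838189 -0.05462488  0.32896671]
[0.48830412 0.05206251 0.42426743]
```

View pics/w2.png

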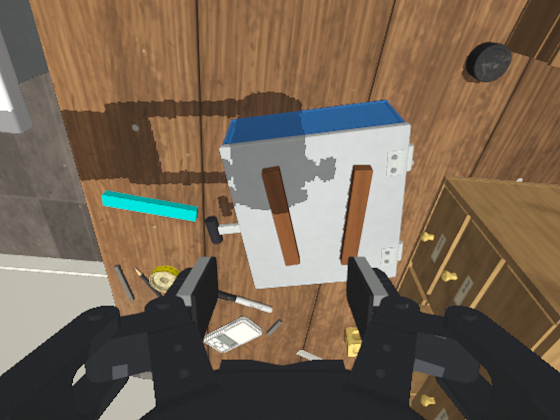

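Run:
```python
from mv import *
w=read_camera("wrist");g=w["color"];hsv=cv2.cvtColor(g,cv2.COLOR_BGR2HSV)
k=np.zeros(g.shape[:2],np.uint8);cv2.fillPoly(k,[np.array([[226,155],[405,128],[392,275],[257,284]])],1)
m=((hsv[...,1]>80)).astype(np.uint8)*k;m=cv2.morphologyEx(m,cv2.MORPH_OPEN,np.ones((3,3),np.uint8))
n,l,st,ce=cv2.connectedComponentsWithStats(m)
for i in range(1,n):
    if st[i,4]>300:
        P=cast(w,np.argwhere(l==i)[:,::-1],.113)[:,:2]*1000; c,sz,a=cv2.minAreaRect(P.astype(np.float32));v=np.linalg.eigh(np.cov(P.T))[1][:,1]
        print("dark",st[i,4],np.round(c,1),np.round(sz,1),round(a,1),"long",np.degrees(np.arctan2(v[1],v[0])))
c=cast(w,[[222,150],[409,123],[395,276],[255,287]],.1);print("lid",(c[:,:2]*1000).round())
for i in range(4): d=c[(i+1)%4]-c[i];print(np.linalg.norm(d).round(3),np.degrees(np.arctan2(d[1],d[0])).round(1))
k[:]=0;k[210:250,198:226]=1;m=((hsv[...,2]<60)).astype(np.uint8)*k
n,l,st,ce=cv2.connectedComponentsWithStats(m);i=1+st[1:,4].argmax();P=cast(w,np.argwhere(l==i)[:,::-1],.1)[:,:2]*1000
print("bar",st[i,4],cv2.minAreaRect(P.astype(np.float32)),P.mean(0))
```

```text
dark 1749 [ 598.8 -168.7] [ 21.6 145.3] 6.3 long 95.99591226165974
dark 1661 [ 514.  -179.9] [ 20.2 145.4] 17.4 long 107.36001258491771
lid [[ 441. -102.]
 [ 630.  -51.]
 [ 685. -268.]
 [ 490. -314.]]
0.196 15.2
0.224 -75.7
0.201 -166.9
0.217 103.1
bar 277 ((429.85198974609375, -213.18124389648438), (15.57521915435791, 42.13835144042969), 13.259407043457031) [ 429.69357025 -212.58837669]
```

Run:
```python
from mv import *
rel([.5935,-.119,.19],pose(6.2,30))
```

```text
t 3.9 shift [-0.0236, 0.087, 0.1566] turn [-0.0, -10.1, 0.4] dist 0.181
   ([np.float64(0.07), np.float64(-0.129), np.float64(1.906)], [0.132, 0.03, 0.17, 0.114])
   ([np.float64(0.062), np.float64(-0.065), np.float64(1.921)], [0.111, 0.025, 0.146, 0.113])
   ([np.float64(0.054), np.float64(0.004), np.float64(1.929)], [0.088, 0.023, 0.121, 0.113])
   ([np.float64(0.047), np.float64(0.079), np.float64(1.93)], [0.063, 0.025, 0.096, 0.112])
   ([np.float64(0.039), np.float64(0.159), np.float64(1.924)], [0.038, 0.029, 0.073, 0.112])
```

Call:
jog_arm --deltas '[-0.0236, 0.087, 0.1566, 0, -10.1, 0.4, 0.2, -0.0236, 0.087, 0.1566, 0, -10.1, 0.4, 0.2, -0.0236, 0.087, 0.1566, 0, -10.1, 0.4, 0.2, -0.0236, 0.087, 0.1566, 0, -10.1, 0.4, 0.2, -0.0236, 0.087, 0.1566, 0, -10.1, 0.4, 0.2, -0.0236, 0.087, 0.1566, 0, -10.1, 0.4, 0.2, -0.0236, 0.087, 0.1566, 0, -10.1, 0.4, 0.2]'

```text
time: 4.6
tool_pos: [0.5937, -0.1193, 0.1907]
tcp_rot: [1.811, 2.017, -0.486]
wrist_force: [1.0, -0.2, -0.0]
width: 0.599
grip_force: 0.0
```

Run:
```python
from mv import *
s=readout.read_state();print(s["joint_torque"].round(2),s["width"],s["q"].round(3))
w=read_camera("wrist");cv2.imwrite("pics/w3.png",w["color"])
g=w["color"];hsv=cv2.cvtColor(g,cv2.COLOR_BGR2HSV)
print(proj(w,[[.5988,-.1687,.115],[.5935,-.119,.115],[.514,-.18,.115]]).round())
rel([.5935,-.119,.122],pose(6.2,30))
```

```text
[ -0.17 -41.7  -32.98  -2.28   0.59   0.  ] 0.598759563120552 [ 0.035  0.166  1.919 -0.596  1.095  0.217]
[[279. 231.]
 [279. 175.]
 [158. 233.]]
t 4.65 shift [0.0349, -0.0002, 0.0594] turn [0.0, 0.0, -0.0] dist 0.069
   ([np.float64(0.039), np.float64(0.159), np.float64(1.923)], [0.038, 0.029, 0.073, 0.112])
   ([np.float64(0.039), np.float64(0.177), np.float64(1.937)], [0.033, 0.029, 0.068, 0.112])
   ([np.float64(0.039), np.float64(0.196), np.float64(1.95)], [0.028, 0.029, 0.064, 0.112])
   ([np.float64(0.039), np.float64(0.216), np.float64(1.962)], [0.023, 0.03, 0.06, 0.112])
   ([np.float64(0.039), np.float64(0.237), np.float64(1.973)], [0.018, 0.03, 0.056, 0.112])
```

View pics/w3.png

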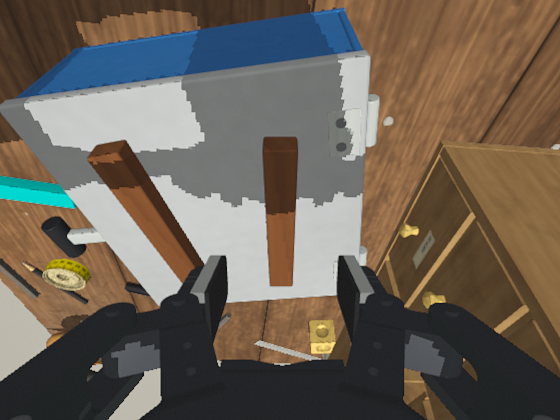

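Call:
jog_arm --deltas '[0.015, 0, 0.025, 0, 0, 0, 0.2, 0.027, 0, 0.045, 0, 0, 0, 0.2, 0.0349, 0, 0.0594, 0, 0, 0, 0.2, 0.0349, 0, 0.0594, 0, 0, 0, 0.2]' --squeeze 50

```text
time: 5.05
tool_pos: [0.5909, -0.1197, 0.118]
tcp_rot: [1.812, 2.02, -0.492]
wrist_force: [-0.6, -0.6, 0.5]
width: 0.603
grip_force: 0.0
```

Call:
jog_arm --deltas '[0, 0, 0, 0, 0, 0, -1, 0, 0, 0, 0, 0, 0, -1, 0, 0, 0, 0, 0, 0, -1, 0, 0, 0, 0, 0, 0, -1, 0, 0, 0, 0, 0, 0, -1, 0, 0, 0, 0, 0, 0, -1]'

```text
time: 5.65
tool_pos: [0.5939, -0.12, 0.1214]
tcp_rot: [1.811, 2.016, -0.486]
wrist_force: [-0.4, 2.9, 6.3]
width: 0.216
grip_force: 49.9
```

Run:
```python
from mv import *
s=readout.read_state();print(s["joint_torque"].round(2),s["width"]*85,s["grip_force"],s["tool_pos"],s["wrist_force"])
rel([.5935,-.119,.28],pose(6.2,30))
```

```text
[-1.230e+00 -4.112e+01 -2.840e+01 -1.890e+00  5.300e-01 -3.000e-02] 18.39883639263752 49.873201847076416 [ 0.59394268 -0.11996336  0.12141562] [-0.41518529  2.89505489  6.26710655]
t 5.65 shift [-0.0786, -0.0003, -0.1378] turn [-0.0, 0.1, -0.1] dist 0.159
   ([np.float64(0.038), np.float64(0.239), np.float64(1.972)], [0.018, 0.031, 0.055, 0.112])
   ([np.float64(0.038), np.float64(0.191), np.float64(1.946)], [0.029, 0.029, 0.065, 0.112])
   ([np.float64(0.039), np.float64(0.149), np.float64(1.914)], [0.041, 0.03, 0.075, 0.112])
   ([np.float64(0.039), np.float64(0.113), np.float64(1.877)], [0.051, 0.033, 0.085, 0.112])
   ([np.float64(0.039), np.float64(0.083), np.float64(1.835)], [0.06, 0.038, 0.094, 0.112])
```

Call:
jog_arm --deltas '[-0.025, 0, -0.043, 0, 0, 0, -1, -0.0786, 0, -0.1378, 0, 0, 0, -1, -0.0786, 0, -0.1378, 0, 0, 0, -1, -0.0786, 0, -0.1378, 0, 0, 0, -1, -0.0786, 0, -0.1378, 0, 0, 0, -1, -0.0786, 0, -0.1378, 0, 0, 0, -1]'

```text
time: 6.25
tool_pos: [0.5921, -0.119, 0.2765]
tcp_rot: [1.813, 2.019, -0.491]
wrist_force: [-0.2, -0.2, -0.0]
width: 0.214
grip_force: 49.2
```

Run:
```python
from mv import *
s=readout.read_state();print(s["width"]*85,s["grip_force"],s["tool_pos"])
w=read_camera("wrist");cv2.imwrite("pics/w4.png",w["color"])
rel([.614,.218,.2],pose(-68.2,30))
```

```text
18.221548998522042 49.17571306228638 [ 0.59205808 -0.11899123  0.27649352]
t 6.3 shift [0.3257, 0.0586, -0.1012] turn [36.8, 0.2, 64.5] dist 0.346
   ([np.float64(0.039), np.float64(0.087), np.float64(1.839)], [0.059, 0.038, 0.093, 0.112])
   ([np.float64(0.161), np.float64(0.23), np.float64(1.709)], [0.038, 0.043, 0.058, 0.119])
   ([np.float64(0.237), np.float64(0.369), np.float64(1.567)], [0.032, 0.044, 0.04, 0.122])
   ([np.float64(0.285), np.float64(0.489), np.float64(1.434)], [0.041, 0.05, 0.047, 0.123])
   ([np.float64(0.319), np.float64(0.582), np.float64(1.329)], [0.048, 0.069, 0.066, 0.124])
```

Call:
jog_arm --deltas '[0.3257, 0.0586, -0.1012, 36.8, 0.2, 64.5, -1, 0.3257, 0.0586, -0.1012, 36.8, 0.2, 64.5, -1, 0.3257, 0.0586, -0.1012, 36.8, 0.2, 64.5, -1, 0.3257, 0.0586, -0.1012, 36.8, 0.2, 64.5, -1, 0.3257, 0.0586, -0.1012, 36.8, 0.2, 64.5, -1, 0.3257, 0.0586, -0.1012, 36.8, 0.2, 64.5, -1, 0.3257, 0.0586, -0.1012, 36.8, 0.2, 64.5, -1, 0.3257, 0.0586, -0.1012, 36.8, 0.2, 64.5, -1]'

```text
time: 7.1
tool_pos: [0.6131, 0.2236, 0.1959]
tcp_rot: [2.837, 0.69, -0.769]
wrist_force: [0.0, -1.0, -0.6]
width: 0.214
grip_force: 49.3
```

Run:
```python
from mv import *
rel([.614,.218,.12],pose(-68.2,30))
```

```text
t 7.1 shift [0.0367, 0.0055, 0.0664] turn [2.7, 0.3, 4.8] dist 0.076
   ([np.float64(0.345), np.float64(0.589), np.float64(1.329)], [0.053, 0.07, 0.067, 0.124])
   ([np.float64(0.338), np.float64(0.602), np.float64(1.345)], [0.052, 0.073, 0.07, 0.124])
   ([np.float64(0.332), np.float64(0.615), np.float64(1.359)], [0.051, 0.077, 0.074, 0.124])
   ([np.float64(0.325), np.float64(0.629), np.float64(1.373)], [0.05, 0.081, 0.078, 0.124])
   ([np.float64(0.319), np.float64(0.644), np.float64(1.385)], [0.049, 0.086, 0.083, 0.124])
```

Call:
jog_arm --deltas '[0.0367, 0.0055, 0.0664, 2.7, 0.3, 4.8, -1, 0.0367, 0.0055, 0.0664, 2.7, 0.3, 4.8, -1, 0.0367, 0.0055, 0.0664, 2.7, 0.3, 4.8, -1, 0.0367, 0.0055, 0.0664, 2.7, 0.3, 4.8, -1]'

```text
time: 7.5
tool_pos: [0.6155, 0.2117, 0.1244]
tcp_rot: [2.889, 0.557, -0.77]
wrist_force: [0.5, -0.2, 0.4]
width: 0.222
grip_force: 49.2
```

Run:
```python
from mv import *
s=readout.read_state();print(s["tool_pos"])
rel([.614,.218,.12],pose(-68.2,30),show=False)
w=read_camera("wrist");c=read_camera("scene");t=read_camera("top")
cv2.imwrite("pics/p5.png",np.hstack([w["color"],cv2.resize(c["color"][170:310,150:270],None,fx=2,fy=3)[:,:240]]))
print(proj(w,[[.6231,.1868,.03],[.5399,.1522,.03]]).round())
```

```text
[0.61547829 0.21171562 0.12438681]
t 7.5 shift [0.003, -0.0064, 0.0033] turn [0.1, -0.1, -0.0] dist 0.008
[[322. 161.]
 [314. 249.]]
```

View pics/p5.png

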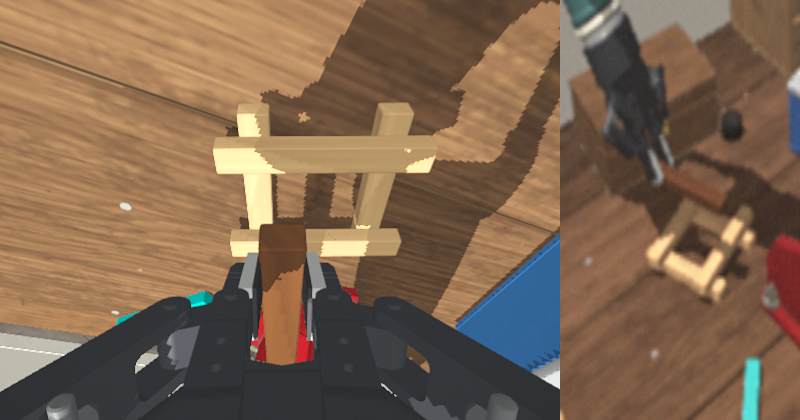

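Run:
```python
from mv import *
s=readout.read_state();p=s["tool_pos"];c=read_camera("scene");print(p)
M=R.from_rotvec(s["tcp_rot"]).as_matrix();print("tcp",p,"x axis lean",M[:,0].round(3))
u=np.array([np.cos(np.radians(22)),np.sin(np.radians(22)),0])
# TCP sits .0489 beyond centre, blank mid .0139 below TCP
mid=p-.0489*u-[0,0,.0139]
print(proj(c,[mid+.07*u,mid,mid-.07*u]).round(1))
g=c["color"];hsv=cv2.cvtColor(g,cv2.COLOR_BGR2HSV)
x,y=proj(c,mid)[0].astype(int);print(hsv[y-8:y+12:2,x].tolist())
im=cv2.resize(g[200:270,170:270],None,fx=6,fy=6);
for q in [mid+.07*u,mid-.07*u]:
    a=(proj(c,q)[0]-[170,200])*6;cv2.circle(im,tuple(a.astype(int)),4,(0,255,0),-1)
cv2.imwrite("pics/p6.png",im)
rel([.6143,.2184,.058],pose(-68.2,30))
```

```text
[0.6179376  0.21289916 0.12847375]
tcp [0.6179376  0.21289916 0.12847375] x axis lean [ 0.809  0.323 -0.491]
[[192.9 224.2]
 [211.2 230.3]
 [230.2 236.8]]
[[12, 88, 75], [11, 114, 105], [11, 122, 128], [10, 141, 123], [10, 141, 128], [11, 137, 99], [12, 129, 79], [13, 109, 91], [16, 105, 133], [15, 106, 135]]
t 7.7 shift [0.0333, -0.0067, 0.0624] turn [0.2, -0.7, -0.0] dist 0.071
   ([np.float64(0.312), np.float64(0.633), np.float64(1.383)], [0.048, 0.083, 0.08, 0.124])
   ([np.float64(0.314), np.float64(0.649), np.float64(1.392)], [0.048, 0.088, 0.085, 0.124])
   ([np.float64(0.316), np.float64(0.667), np.float64(1.4)], [0.049, 0.093, 0.09, 0.124])
   ([np.float64(0.317), np.float64(0.685), np.float64(1.406)], [0.05, 0.099, 0.096, 0.124])
   ([np.float64(0.319), np.float64(0.704), np.float64(1.412)], [0.05, 0.105, 0.102, 0.124])
```

View pics/p6.png

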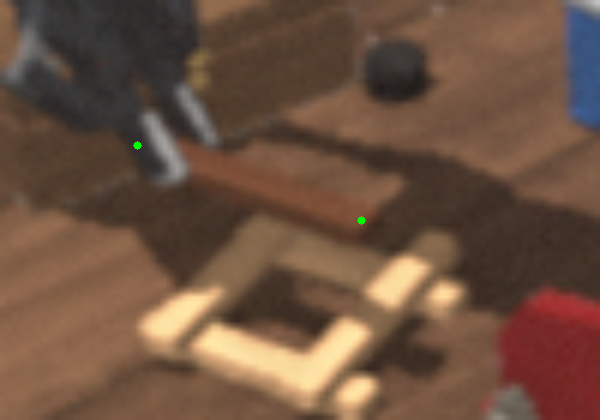

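Call:
jog_arm --deltas '[0.0333, -0.0067, 0.0624, 0.2, -0.7, 0, -1, 0.0333, -0.0067, 0.0624, 0.2, -0.7, 0, -1, 0.0333, -0.0067, 0.0624, 0.2, -0.7, 0, -1, 0.0333, -0.0067, 0.0624, 0.2, -0.7, 0, -1, 0.0333, -0.0067, 0.0624, 0.2, -0.7, 0, -1]'

```text
time: 8.2
tool_pos: [0.6136, 0.2178, 0.0573]
tcp_rot: [2.889, 0.555, -0.778]
wrist_force: [-0.1, 0.0, -1.2]
width: 0.213
grip_force: 49.3
```

Run:
```python
from mv import *
for i in range(2):
    s=readout.read_state();p=s["tool_pos"];c=read_camera("scene")
print(p,s["joint_vel"].round(3)[:3],s["wrist_force"].round(1))
rel([.6143,.2184,.051],pose(-68.2,30),show=False)
# flatness/centre check from scene: dark-blank mask against expected
u=np.array([np.cos(np.radians(21.8)),np.sin(np.radians(21.8)),0]);mid=p-.0489*u-[0,0,.0139]
e=proj(c,[mid+.07*u+[0,0,.0075],mid-.07*u+[0,0,.0075]]);print("exp ends",e.round(1))
hsv=cv2.cvtColor(c["color"],cv2.COLOR_BGR2HSV)
b=np.zeros(hsv.shape[:2],np.uint8);cv2.line(b,tuple(e[0].astype(int)),tuple((e[1]+(e[1]-e[0])*.3).astype(int)),1,9)
m=((hsv[...,0]<14)&(hsv[...,1]>130)).astype(np.uint8)*b
P=np.argwhere(m)[:,::-1];v=np.linalg.eigh(np.cov(P.T.astype(float)))[1][:,1]; print(len(P),P.min(0),P.max(0),"slope",v[1]/v[0],"exp",(e[1]-e[0])[1]/(e[1]-e[0])[0])
```

```text
[0.61373338 0.21781271 0.05738758] [-0.    -0.001  0.001] [-0.1  0.5  0.1]
t 8.3 shift [0.0038, -0.0003, 0.0051] turn [-0.0, 0.1, -0.0] dist 0.006
exp ends [[194.8 241.1]
 [231.3 254.2]]
192 [202 242] [234 259] slope 0.39166940080839197 exp 0.3583439039548693
```

Call:
jog_arm --deltas '[0.0034, -0.0003, 0.0055, 0, 0.1, 0, -1, 0.0034, -0.0003, 0.0055, 0, 0.1, 0, -1, 0.0034, -0.0003, 0.0055, 0, 0.1, 0, -1, 0.0034, -0.0003, 0.0055, 0, 0.1, 0, -1]'

```text
time: 8.7
tool_pos: [0.6143, 0.2183, 0.0515]
tcp_rot: [2.891, 0.555, -0.774]
wrist_force: [1.3, 0.6, 4.2]
width: 0.215
grip_force: 50.0
```

Call:
jog_arm --deltas '[0, 0, 0, 0, 0, 0, -0.1, 0, 0, 0, 0, 0, 0, -0.1, 0, 0, 0, 0, 0, 0, -0.1, 0, 0, 0, 0, 0, 0, -0.1]'

```text
time: 9.1
tool_pos: [0.6127, 0.2179, 0.049]
tcp_rot: [2.889, 0.555, -0.779]
wrist_force: [-0.5, -0.1, 0.1]
width: 0.453
grip_force: 0.0
```

Call:
jog_arm --deltas '[-0.01, 0, -0.02, 0, 0, 0, -0.1, -0.03, 0, -0.05, 0, 0, 0, -0.1, -0.05, 0, -0.1, 0, 0, 0, -0.1, -0.08, 0, -0.14, 0, 0, 0, -0.1, -0.08, 0, -0.14, 0, 0, 0, -0.1, -0.08, 0, -0.14, 0, 0, 0, -0.1]'

```text
time: 9.7
tool_pos: [0.6153, 0.2188, 0.2134]
tcp_rot: [2.893, 0.556, -0.77]
wrist_force: [-2.4, 0.1, -1.5]
width: 0.45
grip_force: 0.0
```

Run:
```python
from mv import *
s=readout.read_state();p=s["tool_pos"];print(p,s["width"])
def dark(c,uv,z,r=45):
    hsv=cv2.cvtColor(c["color"],cv2.COLOR_BGR2HSV);m=((hsv[...,0]<14)&(hsv[...,1]>130)&(hsv[...,2]<170)).astype(np.uint8)
    b=np.zeros_like(m);cv2.circle(b,tuple(np.int32(uv)),r,1,-1);m=cv2.morphologyEx(m*b,cv2.MORPH_OPEN,np.ones((2,2),np.uint8))
    n,l,st,ce=cv2.connectedComponentsWithStats(m)
    for i in range(1,n):
        if st[i,4]>60:
            P=cast(c,np.argwhere(l==i)[:,::-1],z)[:,:2]*1000;q,sz,a=cv2.minAreaRect(P.astype(np.float32));print("  ",st[i,4],np.round(q,1),np.round(sz,1),round(a,1))
for n in("wrist","top","scene"):
    c=read_camera(n);uv=proj(c,[.569,.2,.045])[0];print(n,uv.round());cv2.imwrite(f"pics/a_{n}.png",c["color"]);dark(c,uv,.044,90 if n=="wrist" else 35)
rel([.499,-.131,.22],pose(17.4,12))
```

```text
[0.61529478 0.21877173 0.21340793] 0.44995862357723926
wrist [282. 155.]
   1371 [580.1 202. ] [123.4  18.2] 23.4
top [206. 201.]
   279 [564.1 209.1] [149.8  50.5] 20.1
   61 [466.7 190.6] [23.1 59.2] 0.1
scene [213. 249.]
   219 [552.8 201.2] [137.3  27.3] 21.7
t 9.85 shift [-0.2089, 0.2819, 0.1087] turn [-31.1, 14.8, -80.1] dist 0.367
   ([np.float64(0.319), np.float64(0.579), np.float64(1.321)], [0.048, 0.068, 0.065, 0.124])
   ([np.float64(0.271), np.float64(0.415), np.float64(1.534)], [0.037, 0.044, 0.04, 0.123])
   ([np.float64(0.188), np.float64(0.235), np.float64(1.742)], [0.041, 0.039, 0.057, 0.12])
   ([np.float64(0.043), np.float64(0.057), np.float64(1.923)], [0.069, 0.026, 0.103, 0.112])
   ([np.float64(-0.186), np.float64(-0.085), np.float64(2.045)], [0.087, 0.027, 0.138, 0.091])
```

Call:
jog_arm --deltas '[-0.2089, 0.2819, 0.1087, -31.1, 14.8, -80.1, 0.1, -0.2089, 0.2819, 0.1087, -31.1, 14.8, -80.1, 0.1, -0.2089, 0.2819, 0.1087, -31.1, 14.8, -80.1, 0.1, -0.2089, 0.2819, 0.1087, -31.1, 14.8, -80.1, 0.1, -0.2089, 0.2819, 0.1087, -31.1, 14.8, -80.1, 0.1, -0.2089, 0.2819, 0.1087, -31.1, 14.8, -80.1, 0.1, -0.2089, 0.2819, 0.1087, -31.1, 14.8, -80.1, 0.1, -0.2089, 0.2819, 0.1087, -31.1, 14.8, -80.1, 0.1]'

```text
time: 10.65
tool_pos: [0.4968, -0.1332, 0.2191]
tcp_rot: [2.102, 2.088, -0.331]
wrist_force: [-0.5, 0.2, -0.0]
width: 0.549
grip_force: 0.0
```

Run:
```python
from mv import *
for i in range(6): read_camera("top")
rel([.499,-.132,.18],pose(17.4,12))
```

```text
t 10.95 shift [0.0086, 0.0005, 0.0395] turn [-6.6, 3.1, -17.3] dist 0.04
   ([np.float64(-0.127), np.float64(-0.014), np.float64(1.987)], [0.071, 0.031, 0.117, 0.097])
   ([np.float64(-0.14), np.float64(-0.025), np.float64(2.014)], [0.073, 0.028, 0.12, 0.096])
   ([np.float64(-0.154), np.float64(-0.034), np.float64(2.04)], [0.074, 0.026, 0.123, 0.095])
   ([np.float64(-0.17), np.float64(-0.042), np.float64(2.064)], [0.074, 0.024, 0.124, 0.093])
   ([np.float64(-0.188), np.float64(-0.048), np.float64(2.088)], [0.074, 0.022, 0.125, 0.091])
```

Call:
jog_arm --deltas '[0.0086, 0.0005, 0.0395, -6.6, 3.1, -17.3, 0.1, 0.0086, 0.0005, 0.0395, -6.6, 3.1, -17.3, 0.1, 0.0086, 0.0005, 0.0395, -6.6, 3.1, -17.3, 0.1, 0.0086, 0.0005, 0.0395, -6.6, 3.1, -17.3, 0.1, 0.0086, 0.0005, 0.0395, -6.6, 3.1, -17.3, 0.1]'

```text
time: 11.45
tool_pos: [0.4997, -0.132, 0.1808]
tcp_rot: [1.756, 2.39, -0.183]
wrist_force: [-0.5, 0.0, 0.5]
width: 0.548
grip_force: 0.0
```

```bash
cat >> mv.py <<'E'
def dark(c,uv,z,r=45,amin=60):
    hsv=cv2.cvtColor(c["color"],cv2.COLOR_BGR2HSV);m=((hsv[...,0]<14)&(hsv[...,1]>130)&(hsv[...,2]<170)).astype(np.uint8)
    b=np.zeros_like(m);cv2.circle(b,tuple(np.int32(uv)),r,1,-1);m=cv2.morphologyEx(m*b,cv2.MORPH_OPEN,np.ones((2,2),np.uint8))
    n,l,st,ce=cv2.connectedComponentsWithStats(m)
    for i in range(1,n):
        if st[i,4]>amin:
            P=cast(c,np.argwhere(l==i)[:,::-1],z)[:,:2]*1000;q,sz,a=cv2.minAreaRect(P.astype(np.float32));print("  ",st[i,4],np.round(q,1),np.round(sz,1),round(a,1),np.round(cv2.boxPoints((q,sz,a))).tolist())
E
python3 - <<'E'
from mv import *
w=read_camera("wrist");w=read_camera("wrist");dark(w,proj(w,[.509,-.165,.115])[0],.113,140,300)
rel([.499,-.132,.12],pose(17.4,12))
E
```

```text
4858 [ 514.6 -181.6] [ 19.2 144.4] 17.6 [[484.0, -116.0], [527.0, -253.0], [546.0, -247.0], [502.0, -110.0]]
t 11.55 shift [0.0132, -0.0008, 0.0597] turn [0.1, 0.0, 0.0] dist 0.061
   ([np.float64(-0.189), np.float64(-0.049), np.float64(2.087)], [0.074, 0.022, 0.125, 0.091])
   ([np.float64(-0.188), np.float64(-0.033), np.float64(2.102)], [0.069, 0.021, 0.12, 0.091])
   ([np.float64(-0.188), np.float64(-0.016), np.float64(2.116)], [0.063, 0.02, 0.114, 0.091])
   ([np.float64(-0.188), np.float64(0.002), np.float64(2.13)], [0.057, 0.019, 0.109, 0.091])
   ([np.float64(-0.188), np.float64(0.021), np.float64(2.142)], [0.051, 0.019, 0.103, 0.091])
```

Blank 2 is where expected; descend and grip.

Call:
jog_arm --deltas '[0.0065, 0, 0.03, 0, 0, 0, 0.1, 0.011, 0, 0.05, 0, 0, 0, 0.1, 0.0132, -0.0006, 0.0597, 0, 0, 0, 0.1, 0.0132, -0.0006, 0.0597, 0, 0, 0, 0.1]'

```text
time: 11.95
tool_pos: [0.4973, -0.1321, 0.1183]
tcp_rot: [1.756, 2.393, -0.185]
wrist_force: [-0.3, 0.2, -0.7]
width: 0.55
grip_force: 0.0
```

Call:
jog_arm --deltas '[0, 0, 0, 0, 0, 0, -1, 0, 0, 0, 0, 0, 0, -1, 0, 0, 0, 0, 0, 0, -1, 0, 0, 0, 0, 0, 0, -1, 0, 0, 0, 0, 0, 0, -1, 0, 0, 0, 0, 0, 0, -1]'

```text
time: 12.55
tool_pos: [0.4997, -0.1328, 0.1216]
tcp_rot: [1.754, 2.387, -0.18]
wrist_force: [-0.6, 1.0, 6.1]
width: 0.219
grip_force: 51.1
```

Run:
```python
from mv import *
rel([.499,-.132,.27],pose(17.4,12))
```

```text
t 12.55 shift [-0.0302, 0.0003, -0.1453] turn [0.3, 0.1, -0.0] dist 0.148
   ([np.float64(-0.19), np.float64(0.017), np.float64(2.143)], [0.052, 0.019, 0.104, 0.091])
   ([np.float64(-0.189), np.float64(-0.027), np.float64(2.11)], [0.067, 0.021, 0.118, 0.091])
   ([np.float64(-0.189), np.float64(-0.064), np.float64(2.072)], [0.08, 0.024, 0.13, 0.091])
   ([np.float64(-0.188), np.float64(-0.096), np.float64(2.03)], [0.09, 0.029, 0.141, 0.091])
   ([np.float64(-0.188), np.float64(-0.121), np.float64(1.983)], [0.099, 0.037, 0.15, 0.091])
```

Call:
jog_arm --deltas '[-0.01, 0, -0.048, 0, 0, 0, -1, -0.0302, 0, -0.1453, 0, 0, 0, -1, -0.0302, 0, -0.1453, 0, 0, 0, -1, -0.0302, 0, -0.1453, 0, 0, 0, -1, -0.0302, 0, -0.1453, 0, 0, 0, -1, -0.0302, 0, -0.1453, 0, 0, 0, -1]'

```text
time: 13.15
tool_pos: [0.4967, -0.1317, 0.2668]
tcp_rot: [1.757, 2.392, -0.184]
wrist_force: [0.1, 0.6, -0.1]
width: 0.215
grip_force: 50.3
```

Run:
```python
from mv import *
read_camera("top")
s=readout.read_state();print(s["width"],s["grip_force"])
rel([.64,.157,.2],pose(-68.2,12))
print(wj([.64,.157,.2],pose(-68.2,12)))
```

```text
0.21663072206831901 50.317182540893555
t 13.2 shift [0.2411, 0.2235, 0.0164] turn [17.7, -0.0, 83.8] dist 0.329
   ([np.float64(-0.189), np.float64(-0.123), np.float64(1.992)], [0.099, 0.035, 0.151, 0.091])
   ([np.float64(-0.028), np.float64(0.002), np.float64(1.906)], [0.078, 0.034, 0.118, 0.106])
   ([np.float64(0.084), np.float64(0.137), np.float64(1.792)], [0.05, 0.04, 0.08, 0.115])
   ([np.float64(0.162), np.float64(0.269), np.float64(1.666)], [0.03, 0.045, 0.051, 0.119])
   ([np.float64(0.22), np.float64(0.389), np.float64(1.539)], [0.029, 0.045, 0.04, 0.121])
[np.float64(-0.03), np.float64(1.42), np.float64(1.42)]
```

Call:
jog_arm --deltas '[0.2411, 0.2235, 0.0164, 17.7, 0, 83.8, -1, 0.2411, 0.2235, 0.0164, 17.7, 0, 83.8, -1, 0.2411, 0.2235, 0.0164, 17.7, 0, 83.8, -1, 0.2411, 0.2235, 0.0164, 17.7, 0, 83.8, -1, 0.2411, 0.2235, 0.0164, 17.7, 0, 83.8, -1, 0.2411, 0.2235, 0.0164, 17.7, 0, 83.8, -1, 0.2411, 0.2235, 0.0164, 17.7, 0, 83.8, -1, 0.2411, 0.2235, 0.0164, 17.7, 0, 83.8, -1]'

```text
time: 14.0
tool_pos: [0.6411, 0.1615, 0.1968]
tcp_rot: [2.863, 1.065, -0.304]
wrist_force: [-0.5, -1.2, -0.8]
width: 0.216
grip_force: 50.3
```

Run:
```python
from mv import *
for i in range(6): read_camera("top")
rel([.64,.157,.12],pose(-68.2,12))
```

```text
t 14.3 shift [0.017, -0.0016, 0.0803] turn [4.1, -0.1, 18.7] dist 0.082
   ([np.float64(0.249), np.float64(0.376), np.float64(1.553)], [0.033, 0.044, 0.04, 0.122])
   ([np.float64(0.242), np.float64(0.394), np.float64(1.567)], [0.032, 0.044, 0.04, 0.122])
   ([np.float64(0.235), np.float64(0.414), np.float64(1.579)], [0.032, 0.045, 0.041, 0.122])
   ([np.float64(0.227), np.float64(0.433), np.float64(1.592)], [0.031, 0.046, 0.042, 0.121])
   ([np.float64(0.22), np.float64(0.453), np.float64(1.604)], [0.03, 0.048, 0.044, 0.121])
```

Call:
jog_arm --deltas '[0.017, -0.0016, 0.0803, 4.1, -0.1, 18.7, -1, 0.017, -0.0016, 0.0803, 4.1, -0.1, 18.7, -1, 0.017, -0.0016, 0.0803, 4.1, -0.1, 18.7, -1, 0.017, -0.0016, 0.0803, 4.1, -0.1, 18.7, -1, 0.017, -0.0016, 0.0803, 4.1, -0.1, 18.7, -1, 0.017, -0.0016, 0.0803, 4.1, -0.1, 18.7, -1]'

```text
time: 14.9
tool_pos: [0.6426, 0.1583, 0.1237]
tcp_rot: [3.031, 0.585, -0.308]
wrist_force: [-0.8, -0.1, -0.6]
width: 0.215
grip_force: 50.3
```

Run:
```python
from mv import *
w=read_camera("wrist");w=read_camera("wrist");dark(w,proj(w,[.572,.2,.04])[0],.044,130,200)
rel([.64,.157,.058],pose(-68.2,12),show=False)
```

```text
1348 [589.9 205.2] [101.8  21.4] 21.8 [[539.0, 196.0], [547.0, 176.0], [641.0, 214.0], [633.0, 234.0]]
   3578 [569.4 128.5] [126.9  31.3] 21.1 [[505.0, 120.0], [516.0, 91.0], [634.0, 137.0], [623.0, 166.0]]
t 15.0 shift [0.0107, 0.0005, 0.0641] turn [0.0, -0.3, 0.0] dist 0.065
```

Call:
jog_arm --deltas '[0.0107, 0.0005, 0.0641, 0, -0.3, 0, -1, 0.0107, 0.0005, 0.0641, 0, -0.3, 0, -1, 0.0107, 0.0005, 0.0641, 0, -0.3, 0, -1, 0.0107, 0.0005, 0.0641, 0, -0.3, 0, -1, 0.0107, 0.0005, 0.0641, 0, -0.3, 0, -1]'

```text
time: 15.5
tool_pos: [0.6396, 0.1568, 0.0573]
tcp_rot: [3.03, 0.582, -0.32]
wrist_force: [-0.1, 0.3, -0.0]
width: 0.218
grip_force: 52.1
```

Run:
```python
from mv import *
read_camera("top");rel([.64,.157,.051],pose(-68.2,12),show=False)
```

```text
t 15.55 shift [0.0017, -0.0002, 0.0062] turn [0.0, 0.0, -0.0] dist 0.006
```

Call:
jog_arm --deltas '[0.0015, 0, 0.006, 0, 0, 0, -1, 0.0015, 0, 0.006, 0, 0, 0, -1, 0.0015, 0, 0.006, 0, 0, 0, -1, 0.0015, 0, 0.006, 0, 0, 0, -1]'

```text
time: 15.95
tool_pos: [0.6402, 0.1568, 0.0509]
tcp_rot: [3.03, 0.582, -0.318]
wrist_force: [2.7, 0.5, 4.8]
width: 0.215
grip_force: 52.8
```

Call:
jog_arm --deltas '[0, 0, 0, 0, 0, 0, -0.1, 0, 0, 0, 0, 0, 0, -0.1, 0, 0, 0, 0, 0, 0, -0.1, 0, 0, 0, 0, 0, 0, -0.1]'

```text
time: 16.35
tool_pos: [0.638, 0.1563, 0.0487]
tcp_rot: [3.029, 0.582, -0.326]
wrist_force: [-0.2, 0.1, 0.4]
width: 0.45
grip_force: 0.0
```

Call:
jog_arm --deltas '[-0.004, 0, -0.02, 0, 0, 0, -0.1, -0.01, 0, -0.05, 0, 0, 0, -0.1, -0.02, 0, -0.1, 0, 0, 0, -0.1, -0.04, 0, -0.19, 0, 0, 0, -0.1, -0.04, 0, -0.19, 0, 0, 0, -0.1, -0.04, 0, -0.19, 0, 0, 0, -0.1, -0.04, 0, -0.19, 0, 0, 0, -0.1]'

```text
time: 17.05
tool_pos: [0.6405, 0.1571, 0.2456]
tcp_rot: [3.03, 0.582, -0.318]
wrist_force: [-0.9, 0.4, -0.1]
width: 0.446
grip_force: 0.0
```

Run:
```python
from mv import *
for n in("wrist","wrist","scene"):
    c=read_camera(n);uv=proj(c,[.58,.17,.045])[0];print(n,uv.round());dark(c,uv,.044,150 if n=="wrist" else 30)
k=np.array([np.cos(np.radians(14)),np.sin(np.radians(14))])
H=np.array([.4305,-.2145]);hinge=H+.235*k;print("hinge",hinge)
# lid plan: leaned toward the robot so q2 is small
for a in(0,25,50,55):
    t=np.radians(a);r=-.235*np.cos(t)-.005*np.sin(t);z=.09+.235*np.sin(t)+.005*np.cos(t)
    p=np.r_[hinge+k*r,z]
    for th in(0,10,20,30,40):
        Rt=pose(104,th,194);print(a,th,p.round(3),clear(p,Rt[:,2]),wj(p,Rt),wj(p,pose(-76,th,194)))
```

```text
wrist [249. 200.]
   2341 [593.8 137.7] [143.4  19.9] 21.8 [[524.0, 120.0], [531.0, 102.0], [664.0, 155.0], [657.0, 174.0]]
   2406 [568. 198.] [143.1  21.8] 21.0 [[497.0, 183.0], [505.0, 162.0], [639.0, 213.0], [631.0, 234.0]]
   108 [396.5  85.5] [20.1 31.6] 6.1 [[385.0, 100.0], [388.0, 69.0], [408.0, 71.0], [405.0, 102.0]]
wrist [249. 199.]
   2373 [594.4 137.8] [143.2  20.4] 22.1 [[524.0, 120.0], [532.0, 101.0], [665.0, 155.0], [657.0, 174.0]]
   2475 [568.5 198.5] [142.7  22.4] 21.5 [[498.0, 183.0], [506.0, 162.0], [639.0, 214.0], [631.0, 235.0]]
   107 [397.9  84.9] [18.4 32.8] 7.8 [[387.0, 100.0], [391.0, 67.0], [409.0, 70.0], [405.0, 102.0]]
scene [219. 243.]
   203 [581.2 141.3] [139.4  29. ] 22.3 [[511.0, 128.0], [522.0, 102.0], [651.0, 154.0], [640.0, 181.0]]
   224 [554.4 201.8] [140.6  27.9] 21.3 [[484.0, 189.0], [494.0, 163.0], [625.0, 214.0], [615.0, 240.0]]
hinge [ 0.6585195  -0.15764835]
0 0 [ 0.43  -0.214  0.095] ([np.float64(-0.514), np.float64(0.041), np.float64(2.159)], [-0.001, 0.058, 0.079, 0.047]) [np.float64(0.0), np.float64(0.94), np.float64(-2.33)] [np.floa
[... 3721 characters left out ...]
4(0.82)]
55 20 [ 0.524 -0.191  0.285] ([np.float64(-0.541), np.float64(-0.154), np.float64(2.008)], [0.058, 0.065, 0.13, 0.042]) [np.float64(0.28), np.float64(1.05), np.float64(-2.47)] [np.float64(0.28), np.float64(1.05), np.float64(0.67)]
55 30 [ 0.524 -0.191  0.285] ([np.float64(-0.629), np.float64(-0.217), np.float64(2.106)], [0.046, 0.059, 0.141, 0.028]) [np.float64(0.49), np.float64(0.96), np.float64(-2.67)] [np.float64(0.49), np.float64(0.96), np.float64(0.47)]
55 40 [ 0.524 -0.191  0.285] ([np.float64(-0.721), np.float64(-0.26), np.float64(2.201)], [0.034, 0.054, 0.145, 0.011]) [np.float64(0.74), np.float64(0.9), np.float64(-2.92)] [np.float64(0.74), np.float64(0.9), np.float64(0.22)]
```

Run:
```python
from mv import *
P=pose(-76,12,194);print(P.round(2));rel([.45,-.02,.32],P)
s=readout.read_state();s2=dict(s);s2["tool_pos"]=np.array([.45,-.02,.32]);s2["tcp_rot"]=R.from_matrix(P).as_rotvec()
rel([.43,-.2145,.17],P,s2);s2["tool_pos"]=np.array([.43,-.2145,.17]);rel([.43,-.2145,.096],P,s2)
```

```text
[[ 0.95  0.24  0.2 ]
 [ 0.24 -0.97  0.05]
 [ 0.21  0.   -0.98]]
t 17.2 shift [-0.2518, 0.0941, -0.0253] turn [-0.0, 24.4, 7.8] dist 0.27
   ([np.float64(0.219), np.float64(0.366), np.float64(1.495)], [0.029, 0.045, 0.041, 0.121])
   ([np.float64(0.16), np.float64(0.182), np.float64(1.679)], [0.049, 0.046, 0.069, 0.119])
   ([np.float64(0.084), np.float64(0.001), np.float64(1.836)], [0.092, 0.037, 0.123, 0.115])
   ([np.float64(-0.019), np.float64(-0.178), np.float64(1.968)], [0.129, 0.026, 0.183, 0.107])
   ([np.float64(-0.161), np.float64(-0.353), np.float64(2.075)], [0.11, 0.022, 0.239, 0.094])
t 17.2 shift [-0.0962, 0.1839, 0.1329] turn [-0.0, -0.0, -0.0] dist 0.246
   ([np.float64(-0.161), np.float64(-0.353), np.float64(2.075)], [0.11, 0.022, 0.239, 0.094])
   ([np.float64(-0.287), np.float64(-0.331), np.float64(2.127)], [0.093, 0.024, 0.218, 0.079])
   ([np.float64(-0.409), np.float64(-0.289), np.float64(2.165)], [0.076, 0.031, 0.19, 0.063])
   ([np.float64(-0.522), np.float64(-0.226), np.float64(2.188)], [0.06, 0.04, 0.156, 0.045])
   ([np.float64(-0.626), np.float64(-0.146), np.float64(2.196)], [0.046, 0.052, 0.119, 0.028])
t 17.2 shift [-0.0154, 0.0, 0.0724] turn [-0.0, -0.0, -0.0] dist 0.074
   ([np.float64(-0.626), np.float64(-0.146), np.float64(2.196)], [0.046, 0.052, 0.119, 0.028])
   ([np.float64(-0.626), np.float64(-0.124), np.float64(2.214)], [0.042, 0.052, 0.113, 0.028])
   ([np.float64(-0.626), np.float64(-0.101), np.float64(2.232)], [0.034, 0.051, 0.107, 0.028])
   ([np.float64(-0.626), np.float64(-0.076), np.float64(2.248)], [0.025, 0.052, 0.1, 0.028])
   ([np.float64(-0.626), np.float64(-0.049), np.float64(2.263)], [0.015, 0.053, 0.093, 0.028])
```

Good: clear with margin. Go to the waypoint, then above the handle.

Call:
jog_arm --deltas '[-0.252, 0.094, -0.025, 0, 24.4, 7.8, 0.4, -0.252, 0.094, -0.025, 0, 24.4, 7.8, 0.4, -0.252, 0.094, -0.025, 0, 24.4, 7.8, 0.4, -0.252, 0.094, -0.025, 0, 24.4, 7.8, 0.4, -0.252, 0.094, -0.025, 0, 24.4, 7.8, 0.4, -0.252, 0.094, -0.025, 0, 24.4, 7.8, 0.4, -0.252, 0.094, -0.025, 0, 24.4, 7.8, 0.4, -0.252, 0.094, -0.025, 0, 24.4, 7.8, 0.4]'

```text
time: 18.0
tool_pos: [0.4503, -0.0198, 0.3199]
tcp_rot: [-3.075, -0.375, -0.327]
wrist_force: [-0.2, -0.2, -0.3]
width: 0.698
grip_force: 0.0
```

Run:
```python
from mv import *
read_camera("top");read_camera("top");rel([.43,-.2145,.19],pose(-76,12,194),show=False)
```

```text
t 18.1 shift [-0.0931, 0.1847, 0.1124] turn [-0.1, -0.1, 0.0] dist 0.235
```

Call:
jog_arm --deltas '[-0.093, 0.1847, 0.1124, 0, 0, 0, 0.4, -0.093, 0.1847, 0.1124, 0, 0, 0, 0.4, -0.093, 0.1847, 0.1124, 0, 0, 0, 0.4, -0.093, 0.1847, 0.1124, 0, 0, 0, 0.4, -0.093, 0.1847, 0.1124, 0, 0, 0, 0.4, -0.093, 0.1847, 0.1124, 0, 0, 0, 0.4, -0.093, 0.1847, 0.1124, 0, 0, 0, 0.4]'

```text
time: 18.8
tool_pos: [0.4302, -0.2146, 0.1898]
tcp_rot: [-3.072, -0.376, -0.325]
wrist_force: [0.6, 0.5, -0.2]
width: 0.7
grip_force: 0.0
```

Run:
```python
from mv import *
for n in("wrist","wrist","top"):
    w=read_camera(n);hsv=cv2.cvtColor(w["color"],cv2.COLOR_BGR2HSV);uv=proj(w,[.43,-.2145,.1])[0];print(n,uv.round())
    k=np.zeros(hsv.shape[:2],np.uint8);cv2.circle(k,tuple(np.int32(uv)),55 if n=="wrist" else 9,1,-1)
    m=cv2.morphologyEx((hsv[...,2]<55).astype(np.uint8)*k,cv2.MORPH_OPEN,np.ones((3,3),np.uint8));N,l,st,ce=cv2.connectedComponentsWithStats(m)
    for i in range(1,N):
        if st[i,4]>40:
            P=cast(w,np.argwhere(l==i)[:,::-1],.1)[:,:2]*1000;q,sz,a=cv2.minAreaRect(P.astype(np.float32));print(st[i,4],ce[i].round(),np.round(q,1),np.round(sz,1),round(a,1))
rel([.43,-.2145,.097],pose(-76,12,194),show=False)
cv2.imwrite("pics/w8.png",read_camera("wrist")["color"])
```

```text
wrist [282. 253.]
1066 [286. 254.] [ 430.6 -219.1] [16.5 39.7] 15.6
272 [308. 274.] [ 419.9 -236. ] [ 6.1 30.2] 4.4
wrist [282. 254.]
1055 [286. 255.] [ 430.5 -219.2] [16.6 39.9] 15.8
241 [307. 274.] [ 420.  -236.2] [ 5.6 30.3] 3.9
top [334. 242.]
79 [335. 244.] [ 429.2 -218.9] [24.1 46.7] 58.4
t 18.95 shift [-0.0215, -0.0001, 0.0928] turn [-0.0, -0.3, 0.1] dist 0.095
```

Call:
jog_arm --deltas '[-0.01, 0.003, 0.04, 0, 0, 0, 0.4, -0.018, 0.003, 0.075, 0, 0, 0, 0.4, -0.0215, 0.003, 0.0928, 0, 0, 0, 0.4, -0.0215, 0.003, 0.0928, 0, 0, 0, 0.4, -0.0215, 0.003, 0.0928, 0, 0, 0, 0.4]' --squeeze 70

```text
time: 19.5
tool_pos: [0.4305, -0.218, 0.0974]
tcp_rot: [-3.075, -0.38, -0.331]
wrist_force: [0.2, 0.0, 0.2]
width: 0.7
grip_force: 0.0
```

Call:
jog_arm --deltas '[0, 0, 0, 0, 0, 0, -1, 0, 0, 0, 0, 0, 0, -1, 0, 0, 0, 0, 0, 0, -1, 0, 0, 0, 0, 0, 0, -1, 0, 0, 0, 0, 0, 0, -1, 0, 0, 0, 0, 0, 0, -1]'

```text
time: 20.1
tool_pos: [0.4306, -0.2174, 0.0989]
tcp_rot: [-3.073, -0.377, -0.333]
wrist_force: [-3.7, 6.8, 9.8]
width: 0.405
grip_force: 69.2
```

Run:
```python
from mv import *
s=readout.read_state();p=s["tool_pos"];print(p,s["width"]*85,s["grip_force"],s["wrist_force"],s["joint_torque"].round(1))
M=R.from_rotvec(s["tcp_rot"]).as_matrix();k=np.array([np.cos(np.radians(14.5)),np.sin(np.radians(14.5)),0])
def circ(a):
    t=np.radians(a);return k*(.235*(1-np.cos(t))-.005*np.sin(t))+np.array([0,0,.235*np.sin(t)+.005*(np.cos(t)-1)])
for a in range(5,56,5): print(a,(M.T@circ(a)).round(4).tolist())
```

```text
[ 0.43063215 -0.21738024  0.09892114] 34.38405340670577 69.20686483383179 [-3.73997605  6.78659633  9.75253825] [ -2.5 -25.6 -31.1  -0.6  -2.8  -0.1]
5 [0.0048, -0.0, -0.0199]
10 [0.0114, -0.0001, -0.0392]
15 [0.0196, -0.0002, -0.0578]
20 [0.0293, -0.0003, -0.0755]
25 [0.0406, -0.0004, -0.0923]
30 [0.0534, -0.0005, -0.1079]
35 [0.0674, -0.0006, -0.1223]
40 [0.0827, -0.0007, -0.1353]
45 [0.0991, -0.0009, -0.1469]
50 [0.1165, -0.001, -0.1569]
55 [0.1347, -0.0012, -0.1653]
```

Call:
jog_arm --deltas '[0.002, 0, -0.01, 0, 0, 0, -1, 0.0048, 0, -0.0199, 0, 0, 0, -1, 0.008, 0, -0.03, 0, 0, 0, -1, 0.0114, 0, -0.0392, 0, 0, 0, -1, 0.0153, 0, -0.0487, 0, 0, 0, -1, 0.0196, 0, -0.0578, 0, 0, 0, -1, 0.0293, 0, -0.0755, 0, 0, 0, -1, 0.0293, 0, -0.0755, 0, 0, 0, -1]'

```text
time: 20.9
tool_pos: [0.4447, -0.2139, 0.1792]
tcp_rot: [-3.073, -0.377, -0.339]
wrist_force: [10.9, 6.1, -9.1]
width: 0.4
grip_force: 71.6
```

Run:
```python
from mv import *
s=readout.read_state();p=s["tool_pos"];print(p,s["width"]*85,s["grip_force"],s["wrist_force"])
M=R.from_rotvec(s["tcp_rot"]).as_matrix();k=np.array([np.cos(np.radians(14.5)),np.sin(np.radians(14.5)),0])
def circ(a):
    t=np.radians(a);return k*(.235*(1-np.cos(t))-.005*np.sin(t))+np.array([0,0,.235*np.sin(t)+.005*(np.cos(t)-1)])
p0=np.array([.4306,-.2174,.0989]);print(p-p0,circ(20),circ(19))
for a in range(25,51,5): print(a,(M.T@(circ(a)+p0-p)).round(4).tolist(),clear(p0+circ(a),M[:,2]))
```

```text
[ 0.44466694 -0.21390182  0.17921051] 34.0064306159052 71.6147518157959 [10.86076879  6.07580583 -9.05081646]
[0.01406694 0.00349818 0.08031051] [0.01206519 0.00312027 0.0800732 ] [0.01081933 0.00279807 0.07623611]
25 [0.0093, -0.0002, -0.0169] ([np.float64(-0.602), np.float64(-0.145), np.float64(2.142)], [0.049, 0.055, 0.121, 0.032])
30 [0.0221, -0.0003, -0.0325] ([np.float64(-0.587), np.float64(-0.148), np.float64(2.11)], [0.051, 0.057, 0.124, 0.035])
35 [0.0362, -0.0004, -0.0468] ([np.float64(-0.57), np.float64(-0.146), np.float64(2.076)], [0.054, 0.06, 0.125, 0.038])
40 [0.0515, -0.0005, -0.0598] ([np.float64(-0.551), np.float64(-0.139), np.float64(2.041)], [0.056, 0.063, 0.125, 0.041])
45 [0.068, -0.0006, -0.0713] ([np.float64(-0.53), np.float64(-0.129), np.float64(2.004)], [0.057, 0.065, 0.123, 0.044])
50 [0.0854, -0.0008, -0.0813] ([np.float64(-0.509), np.float64(-0.115), np.float64(1.966)], [0.055, 0.068, 0.121, 0.048])
```

Call:
jog_arm --deltas '[0.0065, 0, -0.0085, 0, 0, 0, -1, 0.0133, 0, -0.0168, 0, 0, 0, -1, 0.026, 0, -0.0324, 0, 0, 0, -1, 0.04, 0, -0.0468, 0, 0, 0, -1, 0.0554, 0, -0.0598, 0, 0, 0, -1, 0.0718, 0, -0.0714, 0, 0, 0, -1, 0.0892, 0, -0.0814, 0, 0, 0, -1, 0.0892, 0, -0.0814, 0, 0, 0, -1]'

```text
time: 21.7
tool_pos: [0.5113, -0.1974, 0.2755]
tcp_rot: [-3.074, -0.38, -0.332]
wrist_force: [2.5, 0.5, -9.8]
width: 0.398
grip_force: 74.3
```

Call:
jog_arm --deltas '[0, 0, 0, 0, 0, 0, -1, 0, 0, 0, 0, 0, 0, -1, 0, 0, 0, 0, 0, 0, -1, 0, 0, 0, 0, 0, 0, -1, 0, 0, 0, 0, 0, 0, -1]'

```text
time: 22.2
tool_pos: [0.5092, -0.1979, 0.2737]
tcp_rot: [-3.073, -0.377, -0.328]
wrist_force: [5.5, 1.5, -13.0]
width: 0.4
grip_force: 74.1
```

Run:
```python
from mv import *
s=readout.read_state();p=s["tool_pos"];print(p,s["width"]*85,s["grip_force"],s["wrist_force"],s["joint_vel"].round(3))
k=np.array([np.cos(np.radians(14.5)),np.sin(np.radians(14.5)),0]);h=np.array([.4306,-.2174,0])+.235*k
d=p-h;print("angle",np.degrees(np.arctan2(p[2]-.002-.09,-(d[:2]@k[:2])))-1.2, "radius",np.hypot(p[2]-.092,d[:2]@k[:2]))
w=read_camera("wrist");cv2.imwrite("pics/w9.png",w["color"])
c=read_camera("top");dark(c,proj(c,[.58,.17,.045])[0],.044,28)
# lid edge from scene/top: light-grey lid extents in top view
hsv=cv2.cvtColor(c["color"],cv2.COLOR_BGR2HSV);b=np.zeros(hsv.shape[:2],np.uint8);b[145:260,270:380]=1
m=((hsv[...,1]<40)&(hsv[...,2]>110)).astype(np.uint8)*b;m=cv2.morphologyEx(m,cv2.MORPH_OPEN,np.ones((3,3),np.uint8));print(cv2.minAreaRect(np.argwhere(m)[:,::-1].astype(np.float32)))
t=np.radians(50);
for a in(0,45,50,55):
    t=np.radians(a);f=h+k*(-.2*np.cos(t))+np.array([0,0,.09+.2*np.sin(t)]);yv=np.array([-k[1],k[0],0]);print(a,proj(c,[f+.112*yv,f-.112*yv]).round(1).tolist(),proj(c,[np.r_[h[:2],.1]+.112*yv,np.r_[h[:2],.1]-.112*yv]).round().tolist())
cv2.imwrite("pics/t9.png",c["color"]);cv2.imwrite("pics/s9.png",read_camera("scene")["color"])
```

```text
[ 0.50922735 -0.19791416  0.273666  ] 33.968362988860065 74.05290126800537 [  5.54371401   1.52199419 -13.01662203] [ 0.001 -0.     0.001 -0.     0.     0.   ]
angle 48.51205805039282 radius 0.2381554061209767
   314 [591.8 146.9] [154.8  41.3] 21.2 [[512.0, 138.0], [527.0, 100.0], [671.0, 156.0], [656.0, 194.0]]
   285 [566.5 207.1] [154.7  42.3] 21.8 [[487.0, 198.0], [503.0, 159.0], [646.0, 216.0], [631.0, 256.0]]
((329.84228515625, 202.53756713867188), (71.66339111328125, 81.6230697631836), 76.60750579833984)
0 [[297.1, 240.3], [365.0, 222.8]] [[281.0, 180.0], [349.0, 163.0]]
45 [[294.6, 218.4], [370.4, 199.0]] [[281.0, 180.0], [349.0, 163.0]]
50 [[293.6, 213.6], [370.2, 194.1]] [[281.0, 180.0], [349.0, 163.0]]
55 [[292.6, 208.4], [369.7, 188.8]] [[281.0, 180.0], [349.0, 163.0]]
```

```bash
python3 -c "
from h import *
s=readout.read_state();print(s['grip_force'],s['tool_pos'])
print(finish_job())"
```

```text
74.05189275741577 [ 0.5092262  -0.19793165  0.27363836]
the job is handed in; nothing more can be done
None
```

The job is handed in after about 22 s of robot time: by my measurements both dark blanks lie crosswise on the stack, about 65 mm apart, and the gripper holds the lid at about 49–50 degrees (the judge's verdict was not shown).

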